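# Strip the tubes from a gas manifold and pin its cover shut

## Task

Take the gas manifold out of use: pull every tube that is still in it out of its push-fit fitting, pressing the fitting's release ring down as you pull (never wrench a tube out against its latch), and put all the tubes in the white tray. Then swing the manifold's hinged cover fully shut and push the loose pin right home through the two knuckles, the fixed one and the cover's, so that it joins them. Leave the other things on the bench where they are.

Things in the scene. Friction and masses are not known exactly. Their poses are not given: they have to be found in the camera images.
- manifold: Fixed gas manifold: steel plate 200 (x) x 280 (y) x 12 mm with an aluminium block and four push-fit fittings in a row, 52 mm apart along its y, at x -15 mm. Origin: centre of the plate's underside, on the bench; z up. The cover's hinge runs along y at x +85, z 78 mm; the knuckle line at x -85, z 78 mm (front, robot side).
- ring0 (a joint): Grey release ring 0 at manifold x -15, y -78 mm: outside diameter 46, hole 27 mm, top face at z 72 mm when up (the fitting may be empty). Value 0 m up, 0.008 m fully pressed; sprung, 3 N to start, 8 N fully down. Brass jaws below it lock the tube's collar, clear it from 0.0055 m, and close again as the ring rises: it must be down as the tube starts to rise (2 mm).
- ring1 (a joint): Grey release ring 1 at manifold x -15, y -26 mm: outside diameter 46, hole 27 mm, top face at z 72 mm when up (the fitting may be empty). Value 0 m up, 0.008 m fully pressed; sprung, 3 N to start, 8 N fully down. Brass jaws below it lock the tube's collar, clear it from 0.0055 m, and close again as the ring rises: it must be down as the tube starts to rise (2 mm).
- ring2 (a joint): Grey release ring 2 at manifold x -15, y +26 mm: outside diameter 46, hole 27 mm, top face at z 72 mm when up (the fitting may be empty). Value 0 m up, 0.008 m fully pressed; sprung, 3 N to start, 8 N fully down. Brass jaws below it lock the tube's collar, clear it from 0.0055 m, and close again as the ring rises: it must be down as the tube starts to rise (2 mm).
- ring3 (a joint): Grey release ring 3 at manifold x -15, y +78 mm: outside diameter 46, hole 27 mm, top face at z 72 mm when up (the fitting may be empty). Value 0 m up, 0.008 m fully pressed; sprung, 3 N to start, 8 N fully down. Brass jaws below it lock the tube's collar, clear it from 0.0055 m, and close again as the ring rises: it must be down as the tube starts to rise (2 mm).
- ring0_top (a point): Centre of ring 0's top face (moves down with it); axes as the manifold's.
- ring1_top (a point): Centre of ring 1's top face (moves down with it); axes as the manifold's.
- ring2_top (a point): Centre of ring 2's top face (moves down with it); axes as the manifold's.
- ring3_top (a point): Centre of ring 3's top face (moves down with it); axes as the manifold's.
- tube0: Rigid steel tube, 14 mm outside diameter, 104 mm long, 120 g, of fitting 0 (may be absent). Origin: on the axis, 46 mm above its lower end; z along the tube, up while it stands in the fitting. A hexagonal collar 22 mm across flats, 7 mm thick, lies 27 to 34 mm above the lower end. Seated, its lower end is 12 mm above the manifold's underside and it stands 44 mm out of the ring.
- tube1: Rigid steel tube, 14 mm outside diameter, 104 mm long, 120 g, of fitting 1 (may be absent). Origin: on the axis, 46 mm above its lower end; z along the tube, up while it stands in the fitting. A hexagonal collar 22 mm across flats, 7 mm thick, lies 27 to 34 mm above the lower end. Seated, its lower end is 12 mm above the manifold's underside and it stands 44 mm out of the ring.
- tube2: Rigid steel tube, 14 mm outside diameter, 104 mm long, 120 g, of fitting 2 (may be absent). Origin: on the axis, 46 mm above its lower end; z along the tube, up while it stands in the fitting. A hexagonal collar 22 mm across flats, 7 mm thick, lies 27 to 34 mm above the lower end. Seated, its lower end is 12 mm above the manifold's underside and it stands 44 mm out of the ring.
- tube3: Rigid steel tube, 14 mm outside diameter, 104 mm long, 120 g, of fitting 3 (may be absent). Origin: on the axis, 46 mm above its lower end; z along the tube, up while it stands in the fitting. A hexagonal collar 22 mm across flats, 7 mm thick, lies 27 to 34 mm above the lower end. Seated, its lower end is 12 mm above the manifold's underside and it stands 44 mm out of the ring.
- cover (a joint): Hinged clear plastic cover with steel edge strips, 150 mm from hinge to free edge, 220 mm wide (y), 6 mm thick. 0 rad shut (flat over the rings, underside 78 mm above the manifold's underside), 1.57 upright; it opens away from the robot. The stiff hinge stays where it is left; 2 to 6 N near the free edge moves it. It cannot shut over a tube in a fitting.
- cover_edge (a point): Middle of the cover's free edge, in mid-thickness, 150 mm from the hinge axis; x axis points from the edge to the hinge, y along the hinge, z out of the upper (outer) face, which faces away from the robot while the cover stands open.
- knuckle (a point): Centre of the fixed knuckle's 12 mm square bore at its outer (+y) face; axes as the manifold's. The pin enters here, travelling along -y. This knuckle is 18 mm long; after a 2 mm gap comes the cover's, 18 mm long, same bore, in line only when the cover is fully shut. Both are 22 mm across; nothing else stands beyond the +y face at this height.
- pin: Loose pin lying on the bench: black square handle 22 x 36 (along y) x 22 mm, and a steel shank of 8 mm diameter, 60 mm long with a tapered tip, sticking out of the handle's -y end on its centre line. Origin: middle of the handle's underside, 11 mm below the centre line; 60 g. Home, the handle's face meets the fixed knuckle.
- pin_tip (a point): Tip of the pin's shank, 78 mm from the handle's middle along the pin's -y, on the centre line.
- tray: Fixed white open tray, 210 x 210 mm outside, walls 35 mm high and 4 mm thick. Origin: centre of its underside on the bench; floor 4 mm thick. Tubes may lie in it anyhow.
- beaker: Bystander: small glass beaker 56 mm across, 60 mm high; origin under its middle; leave it.
- plug: Bystander: small brass plug 32 mm across, 28 mm high; leave it.
- jar: Bystander: closed jar 56 mm across, 65 mm high; leave it.
Mind the look-alikes: they are no part of the job. Of the things that look like the pin, take the one that is nearest to the robot's base at the start.

How it is judged:
By the outcome, as a careful person would: the job done as asked, in the order asked, and still so for the second after the job is handed in, with the robot touching nothing.
Of tube0, tube1, tube2, tube3 only 3 to 4 are there at a start; the rules pass over those that are not, and their reading is None.
At some moment in a run one of pin may be knocked a few centimetres aside while the robot is not near it.
Once in a run the grip may slacken for a moment while it holds something.
It also fails if it takes over 210 s, if anything falls off the work surface, if the arm or the gripper's body presses on something with over 40 N, if the wrist force passes 120 N, or if a joint passes its speed limit or range.

## Robot

A 6-joint arm with a two-finger parallel gripper is mounted at the origin on the work surface. World frame = base frame: x ahead of the robot, y to its left, z up, the work surface at z = 0. Lengths are in m, angles in rad, forces in N, time in s.
With the tool pointing down it reaches from about 0.3 to 0.775 m from the base axis. Payload 14.6 kg.
Tool frame: the origin (TCP) lies between the finger pads; the fingertips stand 19 mm ahead of it and the grasp point (between the pads) is the TCP (ctrl.finger_overhang is the distance from the TCP to the fingertips, in m); z points along the fingers, y is the direction in which the jaws open and shut (so a half turn about z gives the same grasp; the last joint's range is limited). The gripper opens to 94 mm and grips with 3 to 60 N. Pads are 16 mm wide; open, the fingers measure 119 mm over their backs; the gripper's body (75 mm by 177 mm) begins 78 mm behind the grasp point.
Start: joints at [1.05, 0.3, 1.521, -0, 1.321, -0.067], TCP at [0.241, 0.494, 0.224] pointing down, gripper open.
Joint ranges: [-3.03, 3.03], [-0.79, 2.21], [0.23, 2.52], [-1.04, 4.18], [0, 3.07], [-2.55, 2.55]. Speed limits (rad/s): [2.22, 2.22, 2.57, 3.14, 3.14, 3.14].

## Interface

Orientations are given as [roll, pitch, yaw] about the fixed x, y, z axes, in that order (R = Rz(yaw) Ry(pitch) Rx(roll)).
In Python, from station import ctrl gives the robot as it stands.
- The arm moves only by the tool send_rows, never from a script. Its argument "series" is a list of rows, each a list of 7 numbers: the turn, a rotation vector about the tool's x, y, z in degrees, then the shift along the tool's x, y, z in m, then the gripper's target within -1 to 1 (fully open at 1, half-way at 0, shut at -1). A call has 1 to 8 rows; each row is the pose to reach, as a shift and turn from the pose commanded when the call began, along the tool's axes at that moment; what a row does not reach only later rows make up. A row lasts 1/10 s, in which the tool goes at most 50 mm and 8.59 degrees, less where a joint would pass 70% of its speed; a pose out of reach is approached as far as the arm can. A call with a gripper value outside its range is refused whole. The fingers move at their own pace and stop on an object; "force" is the grip in N (left out, the last holds). Time passes only in rows, so rows that repeat a pose let the fingers close. It gives the time, the measured TCP pose, the force and the opening at its end, in the units of the state.
- ctrl.get_obs(): the state, without advancing time (a new reading comes with each control period).
- ctrl.camera(name): name is "scene" or "top" or "wrist"; returns a dict with "pixels" (420x560x3 uint8, red, green, blue), "z_map" (420x560 float32, m along the optical axis (not along the pixel's ray), 0 where there is no reading), "fov_y" (degrees; the focal length in pixels is half the picture's height over the tangent of half this angle, whatever the lens; pixels are square), "cx", "cy" (the principal point, pixels), "R" (3x3) and "t" (3): a world point X has camera coordinates R X + t. Camera axes: x right, y down, z forward; pixel columns grow to the right and rows downward; lengths in m; the calibration is good to about 2 mm. A picture is of the moment at which its call begins.
- ctrl.hand_in(): hands the job in, once; it reports no verdict.
The state is a dict: "time_s": time; "qpos": joint angles; "joint_vel": joint speeds; "tau": joint torques, N m; "ee_pos": TCP position; "eef_rot": TCP orientation; "force": force on the tool from outside, world axes, zero at the start; "moment": the same for the moment, N m; "grip_width": finger opening in m.
Only numpy, scipy, OpenCV 4.12 (cv2) and the standard library are available. Lean on these libraries where they do the work, as an engineer would, in place of code of your own. Each camera call takes 0.05 s, during which the arm holds its last target.

## Working session

There is one attempt and no reset: what is moved stays moved. The work goes in short steps, Python scripts to look and compute and a tool call to move; the robot and the scene stay as the last step left them, time stands still between calls to the robot, and variables do not carry over. Pictures are saved under pics/ and viewed, and the job is handed in when it is done.

Besides the shell and the picture viewer there is one more tool, called after "Emit:" as name(argument=value, ...) on one line, values as JSON. send_rows: Moves the arm, as the interface text tells. Its arguments: {"type":"object","properties":{"series":{"type":"array"},"force":{"type":"number"}},"required":["series"]}

```bash
ls; mkdir -p pics; cat > h.py <<'E'
import numpy as np, cv2
from scipy.spatial.transform import Rotation as Ro
from station import ctrl
def cam(n):
    c=ctrl.camera(n); c['f']=c['pixels'].shape[0]/2/np.tan(np.radians(c['fov_y'])/2); return c
def save(c,fn,box=None,s=1):
    im=c['pixels'][:,:,::-1]
    if box: im=im[box[1]:box[3],box[0]:box[2]]
    if s!=1: im=cv2.resize(im,None,fx=s,fy=s,interpolation=cv2.INTER_CUBIC)
    cv2.imwrite('pics/'+fn,im)
def ray(c,u,v):
    d=np.array([(u-c['cx'])/c['f'],(v-c['cy'])/c['f'],1.]); R=np.array(c['R']);t=np.array(c['t'])
    return -R.T@t, R.T@d
def onz(c,u,v,z):
    o,d=ray(c,u,v); return o+d*(z-o[2])/d[2]
def dep(c,u,v):
    o,d=ray(c,u,v); return o+d*c['z_map'][int(round(v)),int(round(u))]
def proj(c,X):
    p=np.array(c['R'])@np.array(X)+np.array(c['t']); return p[:2]/p[2]*c['f']+[c['cx'],c['cy']]
def cloud(c):
    v,u=np.mgrid[0:420,0:560]; z=c['z_map']
    P=np.stack([(u-c['cx'])/c['f']*z,(v-c['cy'])/c['f']*z,z],-1)
    return (P-np.array(c['t']))@np.array(c['R'])
E
python3 - <<'E'
from h import *
np.set_printoptions(precision=4,suppress=True)
for n in ['scene','top','wrist']:
    c=cam(n); save(c,n+'0.png',s=1.4); print(n,c['fov_y'],c['cx'],c['cy'],c['R'],c['t'])
print(ctrl.get_obs(), ctrl.finger_overhang)
E
```

```text
pics
scene 49.281987176926364 284.7745017105969 208.13617015239967 [[ 0.9339  0.3574  0.0116]
 [ 0.2973 -0.7582 -0.5803]
 [-0.1986  0.5453 -0.8143]] [-0.522  -0.1849  1.3659]
top 46.93061933056599 271.4330018245994 208.53984940281367 [[-0.0034 -1.     -0.0076]
 [-0.9983  0.0038 -0.0579]
 [ 0.0579  0.0074 -0.9983]] [-0.0762  0.5924  1.1655]
wrist 69.21475216238102 280.89324121961397 208.37376966871398 [[ 0.4377  0.8991 -0.0005]
 [ 0.8612 -0.4191  0.2875]
 [ 0.2583 -0.1263 -0.9578]] [-0.5499 -0.0317  0.3918]
{'time_s': 0.15, 'qpos': array([ 1.0504,  0.3004,  1.5214,  0.    ,  1.3207, -0.0666]), 'joint_vel': array([ 0.0001, -0.0002, -0.0017, -0.0008,  0.0007,  0.0007]), 'tau': array([ -0.0012, -53.1961, -35.2818,   0.0708,   0.0236,  -0.0001]), 'ee_pos': array([0.241 , 0.4942, 0.224 ]), 'eef_rot': array([-3.1407, -0.0001,  2.6878]), 'force': array([ 0.0385, -0.4341,  0.0624]), 'moment': array([0.0086, 0.0287, 0.0015]), 'grip_width': 0.09382779898461313} 0.019
```

View pics/scene0.png

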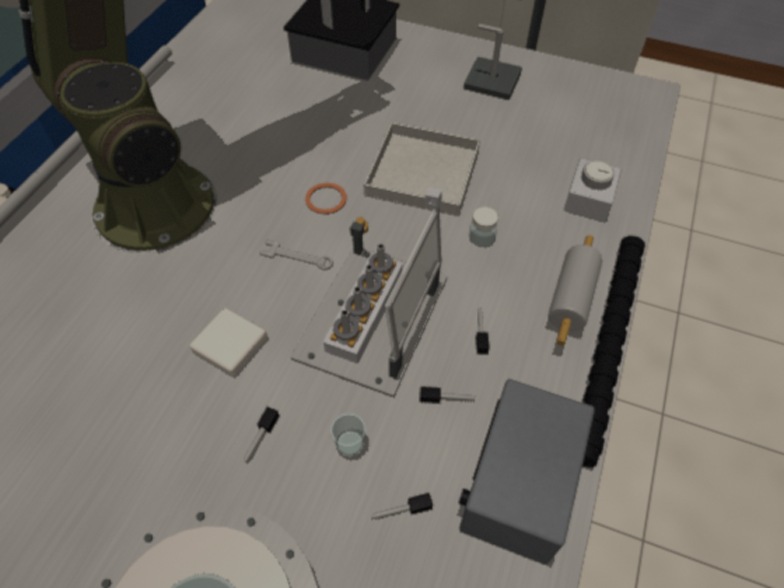

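View pics/top0.png

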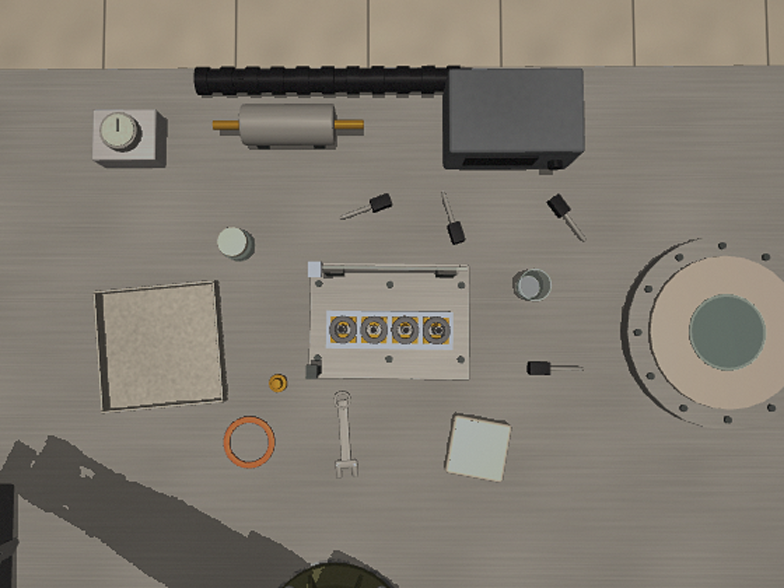

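View pics/wrist0.png

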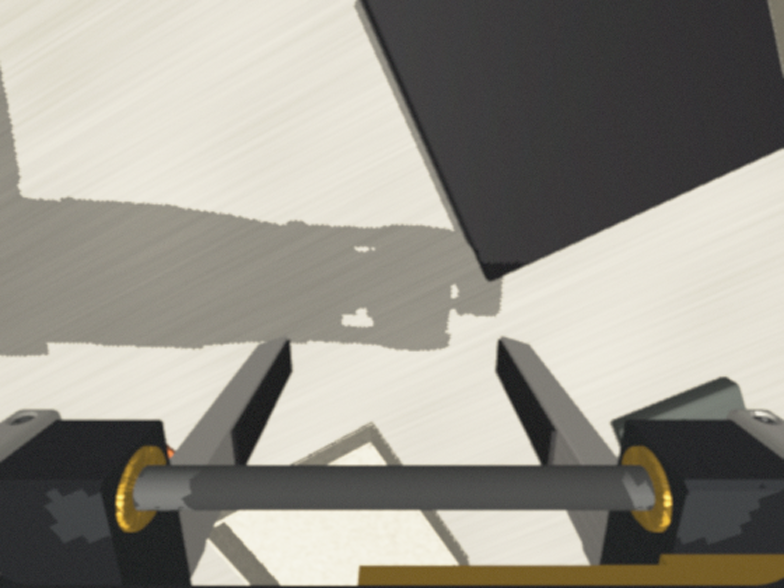

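The top view (1.4x) shows the manifold at about (390,322) with four fittings at (343..437,330). The cover stands upright along row 268, the fixed knuckle is at (312,370), and the tray is at (160,345).

Four things could be the pin: (550,368), (455,232), (380,203) and (560,207). The one nearest the base (340,590) is (550,368). I'll check that with a close crop.

```bash
python3 - <<'E'
from h import *
np.set_printoptions(precision=4,suppress=True)
c=cam('top'); save(c,'crop_man.png',(205,175,350,285),5); save(c,'crop_pin.png',(350,120,440,285),3.5)
s=cam('scene'); save(s,'crop_sc.png',(200,130,330,290),3.7)
for n,u,v in [('pin',550,368),('b',455,232),('c',380,203),('d',560,207)]:
    p=onz(c,u/1.4,v/1.4,.011); print(n,p,np.hypot(*p[:2]))
# depth cloud of manifold
P=cloud(c)
for n,u,v in [('bench',480,420),('plate',350,370),('traycenter',160,345),('ringside',343,322)]:
    print(n,P[int(v/1.4),int(u/1.4)])
E
```

```text
pin [ 0.4588 -0.3736  0.011 ] 0.5916542647071517
b [ 0.6978 -0.2108  0.011 ] 0.7288989923806424
c [ 0.75   -0.0788  0.011 ] 0.7541031633470837
d [ 0.7413 -0.3962  0.011 ] 0.8405670338713433
bench [ 0.3718 -0.2463  0.0292]
plate [ 0.4572 -0.0256  0.0129]
traycenter [0.5018 0.3104 0.0038]
ringside [ 0.5394 -0.0162  0.0571]
```

View pics/crop_man.png

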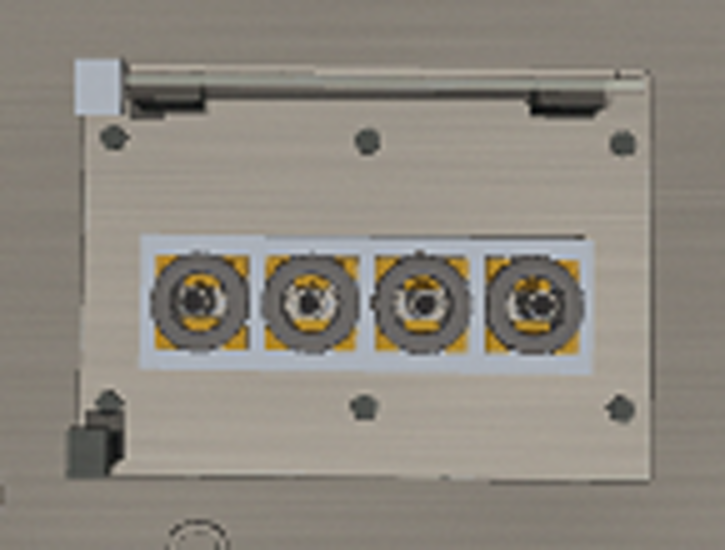

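View pics/crop_pin.png

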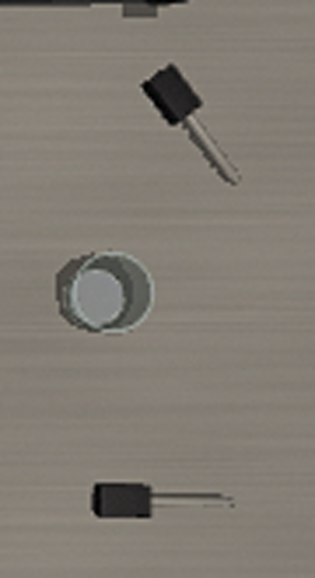

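View pics/crop_sc.png

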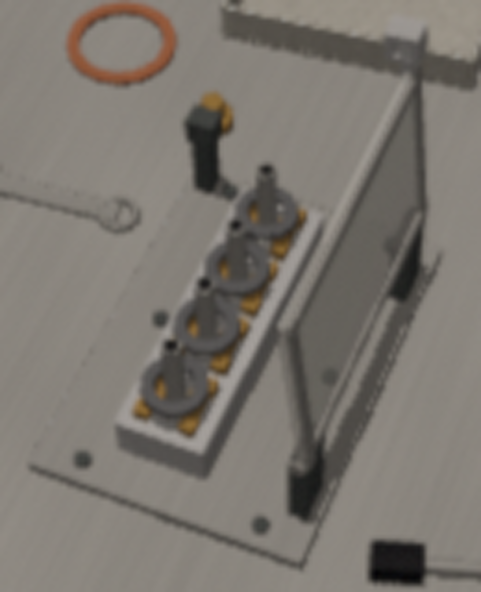

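The fittings all hold tubes: the bores at (196,300), (311,302), (426,303) and (541,304) in the 5x crop are open tube tops. The chosen pin is at (120,500) in the other crop, with its handle toward +y and its shank toward -y. Next I'll measure the manifold, tray and pin.

```bash
python3 - <<'E'
from h import *
np.set_printoptions(precision=4,suppress=True)
c=cam('top'); 
k=lambda u,v:((u+.5)/5+205-.5,(v+.5)/5+175-.5)
print('ring'); 
for u,v in [(201,304),(311,303),(421,304),(533,304)]: print(onz(c,*k(u,v),.072))
print('tube')
for u,v in [(196,300),(311,302),(426,303),(541,304)]: print(onz(c,*k(u,v),.116))
print('plate corners')
for u,v in [(85,68),(651,73),(651,480),(78,476)]: print(onz(c,*k(u,v),.012))
print('fixed knuckle top, block corners',onz(c,*k(88,452),.089), onz(c,*k(100,88),.24))
P=cloud(c)
# cloud-based
for lo,hi,n in [(.066,.076,'rings'),(.109,.12,'tubes'),(.083,.095,'knuck'),(.2,.26,'cover')]:
    m=(P[...,2]>lo)&(P[...,2]<hi)&(c['z_map']>0)&(P[...,0]>.35)&(P[...,0]<.72)&(abs(P[...,1]+.06)<.2)
    nn,l,st,_=cv2.connectedComponentsWithStats(m.astype(np.uint8))
    for i in range(1,nn):
        if st[i,4]>=6: q=P[l==i]; print(n,st[i,4],(q.min(0)+q.max(0))/2,q.min(0),q.max(0))
m=(abs(P[...,2]-.035)<.006)&(P[...,1]>.15)&(P[...,1]<.46)&(P[...,0]>.35)&(P[...,0]<.65)
q=P[m]; print('tray',cv2.minAreaRect(q[:,:2].astype(np.float32)*1000))
hsv=c['pixels'].max(2)
m=(hsv<60)&(abs(P[...,0]-.459)<.05)&(abs(P[...,1]+.374)<.06); q=P[m]
print('pin handle',cv2.minAreaRect(q[:,:2].astype(np.float32)*1000),np.percentile(q[:,2],[5,50,95]))
E
```

```text
ring
[ 0.5266 -0.0166  0.072 ]
[ 0.5269 -0.0677  0.072 ]
[ 0.5263 -0.1188  0.072 ]
[ 0.5261 -0.1708  0.072 ]
tube
[ 0.5283 -0.0171  0.116 ]
[ 0.5272 -0.0685  0.116 ]
[ 0.5266 -0.1198  0.116 ]
[ 0.526  -0.1711  0.116 ]
plate corners
[0.643  0.0442 0.012 ]
[ 0.6394 -0.2341  0.012 ]
[ 0.4405 -0.232   0.012 ]
[0.4433 0.0471 0.012 ]
fixed knuckle top, block corners [0.4594 0.0339 0.089 ] [0.6121 0.013  0.24  ]
rings 13 [ 0.6211 -0.0006  0.07  ] [ 0.6207 -0.0147  0.0662] [0.6214 0.0135 0.0738]
rings 11 [ 0.6187 -0.1924  0.0712] [ 0.6177 -0.2039  0.0665] [ 0.6198 -0.1808  0.0758]
rings 184 [ 0.5276 -0.0158  0.0714] [ 0.5067 -0.038   0.0668] [0.5485 0.0063 0.0759]
rings 192 [ 0.5274 -0.067   0.0713] [ 0.5064 -0.0891  0.0667] [ 0.5483 -0.0449  0.0758]
rings 192 [ 0.5261 -0.1193  0.0716] [ 0.504  -0.1402  0.0672] [ 0.5481 -0.0983  0.0759]
rings 196 [ 0.5259 -0.1716  0.0712] [ 0.5038 -0.1939  0.0664] [ 0.548  -0.1493  0.0759]
tubes 30 [ 0.5285 -0.0166  0.1163] [ 0.523  -0.0222  0.1134] [ 0.5341 -0.0109  0.1192]
tubes 23 [ 0.5261 -0.0678  0.1166] [ 0.5206 -0.0734  0.1134] [ 0.5317 -0.0622  0.1198]
tubes 31 [ 0.526  -0.1192  0.1168] [ 0.5204 -0.1248  0.1137] [ 0.5316 -0.1135  0.1199]
tubes 29 [ 0.5258 -0.1716  0.1152] [ 0.5202 -0.1782  0.1106] [ 0.5313 -0.165   0.1198]
knuck 11 [0.6256 0.0097 0.0854] [0.6244 0.0027 0.0835] [0.6269 0.0168 0.0873]
knuck 6 [ 0.6233 -0.0063  0.0843] [ 0.6222 -0.011   0.0832] [ 0.6244 -0.0016  0.0854]
knuck 20 [ 0.6214 -0.1898  0.0853] [ 0.6191 -0.2049  0.083 ] [ 0.6238 -0.1748  0.0876]
knuck 87 [0.4582 0.0344 0.0885] [0.4478 0.0251 0.0832] [0.4687 0.0436 0.0939]
cover 549 [ 0.6114 -0.0918  0.2407] [ 0.6008 -0.2039  0.2214] [0.622  0.0203 0.26  ]
tray ((518.0795288085938, 282.9725341796875), (242.05963134765625, 257.99322509765625), 5.104376316070557)
pin handle ((459.67547607421875, -355.00616455078125), (41.32297897338867, 21.923542022705078), 88.88917541503906) [0.007  0.0213 0.0257]
```

```bash
cat >> h.py <<'E'
def st():
    o=ctrl.get_obs(); return np.array(o['ee_pos']),Ro.from_euler('xyz',o['eef_rot']),o
def mv(xyz,rpy=(np.pi,0,np.pi)):
    p,R,o=st(); T=Ro.from_euler('xyz',rpy)
    d=R.inv().apply(np.array(xyz)-p); w=(R.inv()*T).as_rotvec(degrees=True)
    print('t',round(o['time_s'],2),'tcp',p.round(4),'w',round(o['grip_width'],4),'F',o['force'].round(1)); print('turn',w.round(2),'shift',d.round(4),'norm',np.linalg.norm(d).round(3),np.linalg.norm(w).round(1))
E
python3 - <<'E'
from h import *
c=cam('wrist');p,R,_=st(); cp=-np.array(c['R']).T@c['t']; print('cam in tool',R.inv().apply(cp-p))
mv((.5260,-.1713,.25))
c=cam('top');P=cloud(c);m=(P[...,2]>.027)&(P[...,2]<.05)&(P[...,1]>.15)&(P[...,1]<.45)&(P[...,0]>.3)&(P[...,0]<.65);n,l,s,_=cv2.connectedComponentsWithStats(m.astype(np.uint8))
for i in range(1,n):
  if s[i,4]>30:
    q=P[l==i];print(s[i],q.min(0).round(3),q.max(0).round(3))
for u,v in [(98,293),(216,283),(223,402),(104,411)]: print(onz(c,u/1.4,v/1.4,.035).round(3))
E
```

```text
cam in tool [ 8.27362173e-02  6.82581004e-05 -1.60118741e-01]
t 0.35 tcp [0.2411 0.4943 0.2243] w 0.0943 F [-0.1 -0.2 -0.8]
turn [-1.0e-02 -1.0e-02 -2.6e+01] shift [-0.5479 -0.4733 -0.0256] norm 0.724 26.0
[ 66 200  95  95 790] [0.388 0.19  0.027] [0.613 0.417 0.042]
[0.591 0.408 0.035]
[0.608 0.204 0.035]
[0.404 0.19  0.035]
[0.389 0.393 0.035]
```

Emit:
send_rows(series=[[0,0,-26,-0.548,-0.473,-0.026,-0.42],[0,0,-26,-0.548,-0.473,-0.026,-0.42],[0,0,-26,-0.548,-0.473,-0.026,-0.42],[0,0,-26,-0.548,-0.473,-0.026,-0.42],[0,0,-26,-0.548,-0.473,-0.026,-0.42],[0,0,-26,-0.548,-0.473,-0.026,-0.42],[0,0,-26,-0.548,-0.473,-0.026,-0.42],[0,0,-26,-0.548,-0.473,-0.026,-0.42]], force=20)

```text
time_s: 1.2
ee_pos: [0.3954, 0.134, 0.2389]
eef_rot: [3.141, 0.001, -3.141]
force: [0.2, 1.7, 0.5]
grip_width: 0.0335
```

```bash
python3 - <<'E'
from h import *
mv((.5260,-.1713,.20))
E
```

```text
t 1.2 tcp [0.3954 0.134  0.2389] w 0.0335 F [0.2 1.7 0.5]
turn [0.01 0.05 0.01] shift [-0.1305 -0.3053  0.039 ] norm 0.334 0.1
```

Emit:
send_rows(series=[[0,0,0,-0.131,-0.305,0.03,-0.45],[0,0,0,-0.131,-0.305,0.03,-0.45],[0,0,0,-0.131,-0.305,0.03,-0.45],[0,0,0,-0.131,-0.305,0.03,-0.45],[0,0,0,-0.131,-0.305,0.03,-0.45],[0,0,0,-0.131,-0.305,0.03,-0.45],[0,0,0,-0.131,-0.305,0.03,-0.45],[0,0,0,-0.131,-0.305,0.03,-0.45]])

```text
time_s: 2.0
ee_pos: [0.5264, -0.1723, 0.2074]
eef_rot: [3.141, -0.001, 3.138]
force: [0.1, -0.5, -0.2]
grip_width: 0.0257
```

```bash
python3 - <<'E'
from h import *
mv((.5260,-.1713,.105)); c=cam('wrist'); save(c,'w1.png'); t=cam('top'); save(t,'t1.png',s=1.4)
print('tube D tip in wrist',proj(c,(.526,-.1713,.116)),'ring',proj(c,(.526,-.1713,.072)))
E
```

```text
t 2.0 tcp [ 0.5264 -0.1723  0.2074] w 0.0257 F [ 0.1 -0.5 -0.2]
turn [ 0.01 -0.07 -0.2 ] shift [0.0003 0.001  0.1024] norm 0.102 0.2
tube D tip in wrist [282.42502565 216.0386682 ] ring [282.21301789 202.48359965]
```

View pics/w1.png

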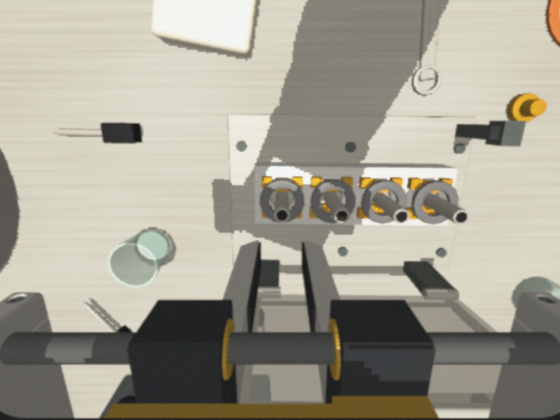

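The wrist view has the tube's top at (282,215), against a prediction of (282,216), so the calibration agrees. I'll go down over the tube.

Emit:
send_rows(series=[[0,0,0,0,0.001,0.04,-0.45],[0,0,0,0,0.001,0.08,-0.45],[0,0,0,0,0.001,0.1,-0.45],[0,0,0,0,0.001,0.11,-0.45],[0,0,0,0,0.001,0.114,-0.45],[0,0,0,0,0.001,0.117,-0.45],[0,0,0,0,0.001,0.12,-0.45],[0,0,0,0,0.001,0.122,-0.45]])

```text
time_s: 2.9
ee_pos: [0.5266, -0.168, 0.0875]
eef_rot: [-3.141, 0.002, 3.142]
force: [-0.6, 2.2, 5.1]
grip_width: 0.026
```

```bash
python3 - <<'E'
from h import *
mv((.5260,-.1713,.083))
c=cam('scene');save(c,'s2.png',(200,130,330,290),3.7)
E
```

```text
t 2.9 tcp [ 0.5266 -0.168   0.0875] w 0.026 F [-0.6  2.2  5.1]
turn [-0.02  0.11 -0.  ] shift [ 0.0006 -0.0033  0.0045] norm 0.006 0.1
```

View pics/s2.png

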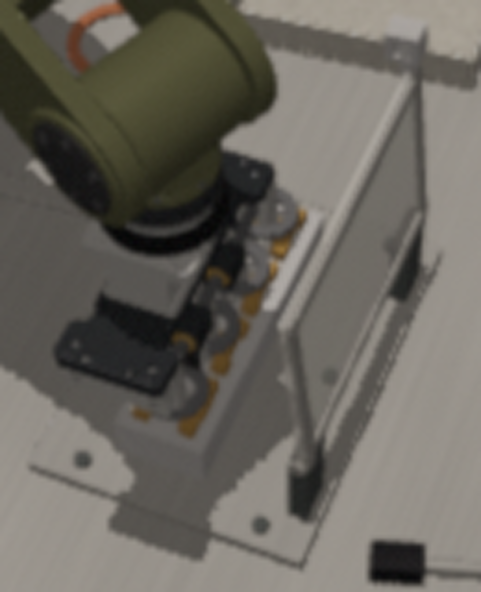

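Emit:
send_rows(series=[[0,0,0,0,-0.003,0.002,-0.45],[0,0,0,0,-0.003,0.005,-0.45],[0,0,0,0,-0.003,0.005,-0.45],[0,0,0,0,-0.003,0.005,-0.45]])

```text
time_s: 3.35
ee_pos: [0.5267, -0.1712, 0.0832]
eef_rot: [-3.141, 0.002, -3.142]
force: [-2.6, 2.9, 14.3]
grip_width: 0.026
```

```bash
python3 - <<'E'
from h import *
mv((.5260,-.1713,.083))
E
```

```text
t 3.35 tcp [ 0.5267 -0.1712  0.0832] w 0.026 F [-2.6  2.9 14.3]
turn [-0.03  0.12  0.  ] shift [ 0.0007 -0.0001  0.0002] norm 0.001 0.1
```

The force is 14 N, so the ring is on its stop. I'll close on the tube.

Emit:
send_rows(series=[[0,0,0,0,0,0,-1],[0,0,0,0,0,0,-1],[0,0,0,0,0,0,-1],[0,0,0,0,0,0,-1],[0,0,0,0,0,0,-1]], force=45)

```text
time_s: 3.85
ee_pos: [0.5268, -0.1715, 0.0829]
eef_rot: [-3.141, 0.003, 3.141]
force: [0.2, 0.5, 8.7]
grip_width: 0.0135
```

Emit:
send_rows(series=[[0,0,0,0,0,-0.006,-1],[0,0,0,0,0,-0.02,-1],[0,0,0,0,0,-0.045,-1],[0,0,0,0,0,-0.07,-1],[0,0,0,0,0,-0.1,-1],[0,0,0,0,0,-0.13,-1],[0,0,0,0,0,-0.15,-1],[0,0,0,0,0,-0.15,-1]])

```text
time_s: 4.65
ee_pos: [0.5265, -0.1714, 0.2348]
eef_rot: [-3.14, 0.004, 3.142]
force: [-0.0, 0.4, -2.2]
grip_width: 0.0134
```

```bash
python3 - <<'E'
from h import *
c=cam('wrist'); save(c,'w3.png'); s=cam('scene'); save(s,'s3.png',(150,80,350,290),2.8)
mv((.498,.27,.235))
E
```

```text
t 4.75 tcp [ 0.5256 -0.171   0.2311] w 0.0135 F [-0.3 -0.6 -1.5]
turn [ 0.01 -0.04 -0.  ] shift [ 0.0276  0.441  -0.0038] norm 0.442 0.0
```

View pics/s3.png

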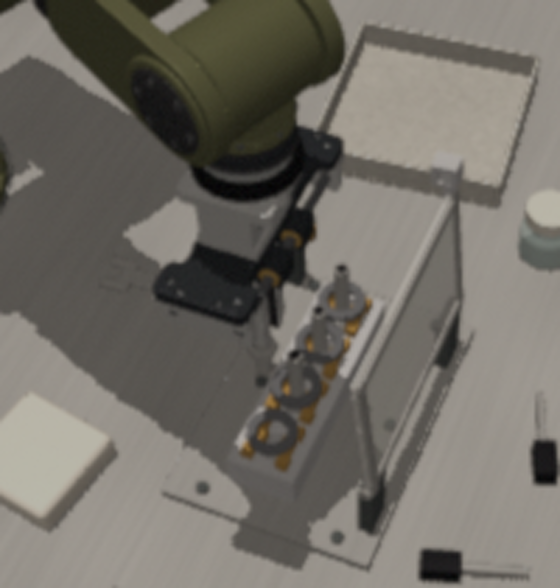

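View pics/w3.png

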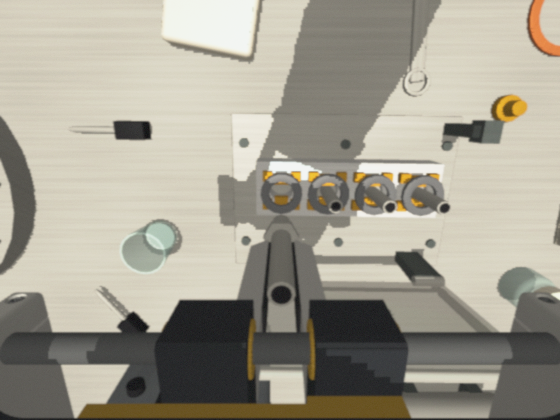

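Tube D (y −78) is out. The scene view shows its ring empty at (272,432), and the wrist view shows the tube in the grip. On to the tray.

Emit:
send_rows(series=[[0,0,0,0.004,0.05,0,-1],[0,-5,0,0.028,0.406,0,-1],[0,-12,0,0.028,0.406,0,-1],[0,-20,0,0.028,0.406,0,-1],[0,-28,0,0.028,0.406,0,-1],[0,-35,0,0.028,0.406,0,-1],[0,-35,0,0.028,0.406,0,-1],[0,-35,0,0.028,0.406,0.02,-1]])

```text
time_s: 5.55
ee_pos: [0.4982, 0.219, 0.2169]
eef_rot: [3.141, 0.613, -3.141]
force: [1.5, -1.2, -0.3]
grip_width: 0.0134
```

```bash
python3 - <<'E'
from h import *
T=Ro.from_euler('xyz',(np.pi,0,np.pi))*Ro.from_euler('y',-35,degrees=True)
mv((.498,.235,.088),T.as_euler('xyz'))
E
```

```text
t 5.55 tcp [0.4982 0.219  0.2169] w 0.0134 F [ 1.5 -1.2 -0.3]
turn [0.06 0.11 0.01] shift [0.0744 0.0159 0.1054] norm 0.13 0.1
```

Emit:
send_rows(series=[[0,0,0,0.03,0.01,0.042,-1],[0,0,0,0.055,0.01,0.08,-1],[0,0,0,0.074,0.01,0.105,-1],[0,0,0,0.074,0.01,0.105,-1],[0,0,0,0.074,0.01,0.105,-1],[0,0,0,0.074,0.01,0.105,-0.45],[0,0,0,0.074,0.01,0.105,-0.45],[0,0,0,0.074,0.01,0.105,-0.45]])

```text
time_s: 6.35
ee_pos: [0.4994, 0.2273, 0.0899]
eef_rot: [3.14, 0.613, 3.141]
force: [-0.4, 0.2, 0.5]
grip_width: 0.0255
```

```bash
python3 - <<'E'
from h import *
mv((.498,.235,.22))
mv((.5264,-.1195,.2))
c=cam('scene');save(c,'s4.png',(220,60,370,190),4)
E
```

```text
t 6.35 tcp [0.4994 0.2273 0.0899] w 0.0255 F [-0.4  0.2  0.5]
turn [ 6.000e-02  3.512e+01 -3.000e-02] shift [-0.0736  0.0078 -0.1072] norm 0.13 35.1
t 6.35 tcp [0.4994 0.2273 0.0899] w 0.0255 F [-0.4  0.2  0.5]
turn [ 6.000e-02  3.512e+01 -3.000e-02] shift [-0.0856 -0.3467 -0.0748] norm 0.365 35.1
```

View pics/s4.png

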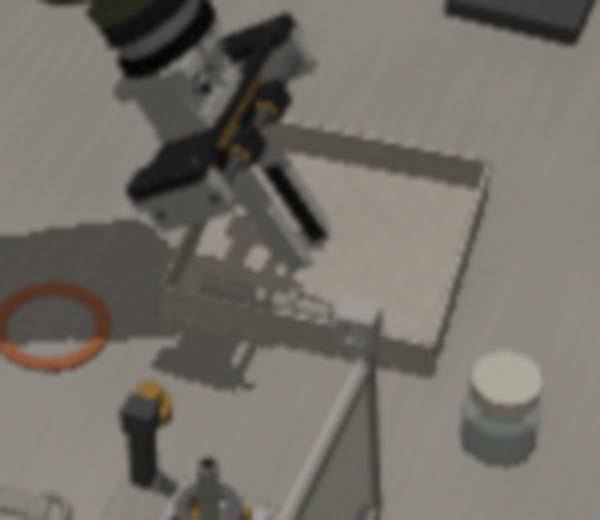

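Emit:
send_rows(series=[[0,0,0,-0.01,0,-0.045,-0.45],[0,7,0,-0.05,0,-0.085,-0.45],[0,15,0,-0.086,-0.04,-0.09,-0.45],[0,23,0,-0.086,-0.09,-0.09,-0.45],[0,30,0,-0.086,-0.14,-0.09,-0.45],[0,35.1,0,-0.086,-0.19,-0.085,-0.45],[0,35.1,0,-0.086,-0.24,-0.08,-0.45],[0,35.1,0,-0.086,-0.29,-0.075,-0.45]])

```text
time_s: 7.2
ee_pos: [0.525, -0.0356, 0.2017]
eef_rot: [3.141, -0.002, 3.142]
force: [1.0, 0.8, -0.2]
grip_width: 0.026
```

```bash
python3 - <<'E'
from h import *
mv((.5264,-.1195,.2))
c=cam('top');save(c,'t4.png',(50,180,360,290),2.5)
E
```

```text
t 7.2 tcp [ 0.525  -0.0356  0.2017] w 0.026 F [ 1.   0.8 -0.2]
turn [ 0.04 -0.1  -0.  ] shift [-0.0014 -0.0839  0.0016] norm 0.084 0.1
```

View pics/t4.png

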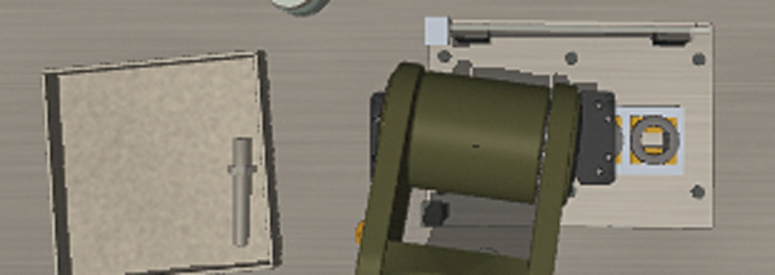

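Tube 1 lies in the tray at (242,190) in the crop. Now for fitting C.

Emit:
send_rows(series=[[0,0,0,0,-0.056,0.01,-0.45],[0,0,0,0,-0.056,0.02,-0.45],[0,0,0,0,-0.056,0.03,-0.45],[0,0,0,0,-0.056,0.03,-0.45],[0,0,0,0,-0.056,0.03,-0.45]])

```text
time_s: 7.75
ee_pos: [0.5247, -0.0881, 0.1715]
eef_rot: [3.141, -0.002, -3.14]
force: [-0.1, -0.1, 0.5]
grip_width: 0.0261
```

```bash
python3 - <<'E'
from h import *
mv((.5264,-.1195,.083))
E
```

```text
t 7.75 tcp [ 0.5247 -0.0881  0.1715] w 0.0261 F [-0.1 -0.1  0.5]
turn [ 0.01 -0.1   0.09] shift [-0.0018 -0.0315  0.0885] norm 0.094 0.1
```

Emit:
send_rows(series=[[0,0,0,-0.002,-0.031,0,-0.45],[0,0,0,-0.002,-0.031,0.015,-0.45],[0,0,0,-0.002,-0.031,0.03,-0.45],[0,0,0,-0.002,-0.031,0.03,-0.45],[0,0,0,-0.002,-0.031,0.03,-0.45],[0,0,0,-0.002,-0.031,0.03,-0.45]])

```text
time_s: 8.35
ee_pos: [0.527, -0.1199, 0.1424]
eef_rot: [-3.141, -0.0, -3.141]
force: [-0.4, -0.2, 0.2]
grip_width: 0.0258
```

```bash
python3 - <<'E'
from h import *
mv((.5264,-.1195,.083))
E
```

```text
t 8.35 tcp [ 0.527  -0.1199  0.1424] w 0.0258 F [-0.4 -0.2  0.2]
turn [-0.02 -0.01  0.04] shift [0.0006 0.0005 0.0594] norm 0.059 0.1
```

Emit:
send_rows(series=[[0,0,0,0,0,0.025,-0.45],[0,0,0,0,0,0.045,-0.45],[0,0,0,0,0,0.051,-0.45],[0,0,0,0,0,0.055,-0.45],[0,0,0,0,0,0.059,-0.45],[0,0,0,0,0,0.059,-0.45],[0,0,0,0,0,0.059,-0.45],[0,0,0,0,0,0.059,-0.45]])

```text
time_s: 9.15
ee_pos: [0.5268, -0.1203, 0.0839]
eef_rot: [-3.141, -0.001, -3.141]
force: [-4.8, 1.7, 6.9]
grip_width: 0.0257
```

```bash
python3 - <<'E'
from h import *
mv((.5264,-.1195,.083))
E
```

```text
t 9.15 tcp [ 0.5268 -0.1203  0.0839] w 0.0257 F [-4.8  1.7  6.9]
turn [-0.02 -0.04  0.02] shift [0.0004 0.0008 0.0009] norm 0.001 0.0
```

Emit:
send_rows(series=[[0,0,0,0,0,0.001,-0.45],[0,0,0,0,0,0.002,-0.45],[0,0,0,0,0,0.002,-1],[0,0,0,0,0,0.002,-1],[0,0,0,0,0,0.002,-1],[0,0,0,0,0,0.002,-1],[0,0,0,0,0,0.002,-1]], force=45)

```text
time_s: 9.85
ee_pos: [0.528, -0.1209, 0.0829]
eef_rot: [-3.14, 0.003, -3.141]
force: [-1.3, -1.6, 10.5]
grip_width: 0.0136
```

Emit:
send_rows(series=[[0,0,0,0,0,-0.006,-1],[0,0,0,0,0,-0.02,-1],[0,0,0,0,0,-0.045,-1],[0,0,0,0,0,-0.07,-1],[0,0,0,0,0,-0.1,-1],[0,0,0,0,0,-0.13,-1],[0,0,0,0,0,-0.15,-1],[0,0,0,0,0,-0.15,-1]])

```text
time_s: 10.65
ee_pos: [0.5274, -0.1205, 0.2339]
eef_rot: [-3.14, 0.003, -3.141]
force: [0.5, 0.2, -1.6]
grip_width: 0.0136
```

```bash
python3 - <<'E'
from h import *
c=cam('wrist'); save(c,'w5.png')
mv((.498,.285,.235))
E
```

```text
t 10.7 tcp [ 0.5268 -0.1203  0.2315] w 0.0132 F [-1.   0.1 -1.6]
turn [-0.03  0.01  0.  ] shift [ 0.0288  0.4053 -0.0037] norm 0.406 0.0
```

View pics/w5.png

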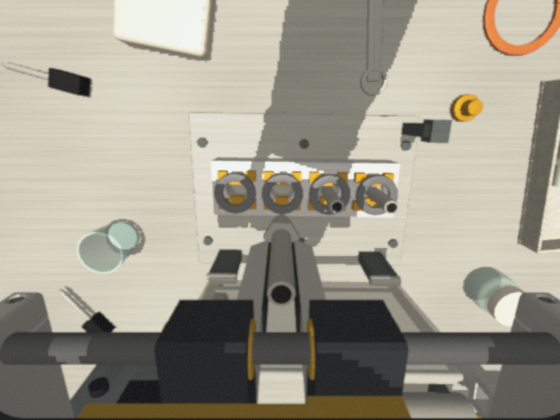

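The second tube is out and in the grip. The pin has been knocked aside and turned (now at (68,82) in the wrist view), so I'll re-measure it later.

Emit:
send_rows(series=[[0,0,0,0.004,0.05,0,-1],[0,-5,0,0.029,0.405,0,-1],[0,-12,0,0.029,0.405,0,-1],[0,-20,0,0.029,0.405,0,-1],[0,-28,0,0.029,0.405,0,-1],[0,-35,0,0.029,0.405,0,-1],[0,-35,0,0.029,0.405,0,-1],[0,-35,0,0.029,0.405,0.02,-1]])

```text
time_s: 11.5
ee_pos: [0.498, 0.267, 0.2162]
eef_rot: [3.14, 0.611, -3.141]
force: [1.7, -1.7, -0.7]
grip_width: 0.0136
```

```bash
python3 - <<'E'
from h import *
T=Ro.from_euler('xyz',(np.pi,0,np.pi))*Ro.from_euler('y',-35,degrees=True)
mv((.498,.275,.09),T.as_euler('xyz'))
E
```

```text
t 11.5 tcp [0.498  0.267  0.2162] w 0.0136 F [ 1.7 -1.7 -0.7]
turn [0.08 0.02 0.02] shift [0.0724 0.0079 0.1034] norm 0.126 0.1
```

Emit:
send_rows(series=[[0,0,0,0.03,0,0.042,-1],[0,0,0,0.055,0,0.08,-1],[0,0,0,0.073,0,0.103,-1],[0,0,0,0.073,0,0.103,-1],[0,0,0,0.073,0,0.103,-1],[0,0,0,0.073,0,0.103,-0.45],[0,0,0,0.073,0,0.103,-0.45],[0,0,0,0.073,0,0.103,-0.45]])

```text
time_s: 12.3
ee_pos: [0.4987, 0.2651, 0.0912]
eef_rot: [3.14, 0.611, 3.141]
force: [-0.4, -1.0, 0.9]
grip_width: 0.0258
```

```bash
python3 - <<'E'
from h import *
mv((.527,-.068,.2))
E
```

```text
t 12.3 tcp [0.4987 0.2651 0.0912] w 0.0258 F [-0.4 -1.   0.9]
turn [ 6.000e-02  3.501e+01 -3.000e-02] shift [-0.0858 -0.333  -0.0731] norm 0.352 35.0
```

Emit:
send_rows(series=[[0,0,0,-0.01,0,-0.045,-0.45],[0,7,0,-0.05,0,-0.085,-0.45],[0,15,0,-0.086,-0.04,-0.09,-0.45],[0,23,0,-0.086,-0.09,-0.09,-0.45],[0,30,0,-0.086,-0.14,-0.09,-0.45],[0,35,0,-0.086,-0.19,-0.085,-0.45],[0,35,0,-0.086,-0.24,-0.08,-0.45],[0,35,0,-0.086,-0.29,-0.075,-0.45]])

```text
time_s: 13.1
ee_pos: [0.5245, 0.002, 0.2032]
eef_rot: [3.141, -0.001, 3.142]
force: [0.1, -0.1, 1.2]
grip_width: 0.0259
```

Emit:
send_rows(series=[[0,0,0,0,-0.04,0,-0.45],[0,0,0,0,-0.04,0,-0.45],[0,0,0,0,-0.04,0,-0.45]])

```text
time_s: 13.4
ee_pos: [0.5242, -0.0361, 0.2032]
eef_rot: [3.141, -0.001, 3.14]
force: [-0.0, 0.5, -0.2]
grip_width: 0.0258
```

```bash
python3 - <<'E'
from h import *
mv((.527,-.068,.140))
c=cam('top');save(c,'t6.png',(50,180,360,290),2.5)
E
```

```text
t 13.4 tcp [ 0.5242 -0.0361  0.2032] w 0.0258 F [-0.   0.5 -0.2]
turn [ 0.02 -0.05 -0.08] shift [-0.0029 -0.0319  0.0631] norm 0.071 0.1
```

View pics/t6.png

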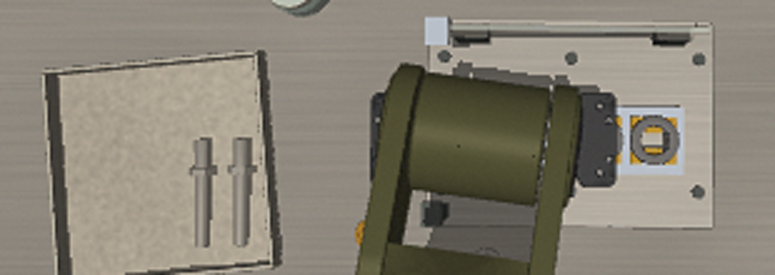

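Two tubes are in the tray. On to fitting B.

Emit:
send_rows(series=[[0,0,0,-0.003,-0.032,0.02,-0.45],[0,0,0,-0.003,-0.032,0.04,-0.45],[0,0,0,-0.003,-0.032,0.06,-0.45],[0,0,0,-0.003,-0.032,0.06,-0.45],[0,0,0,-0.003,-0.032,0.06,-0.45],[0,0,0,-0.003,-0.032,0.06,-0.45]])

```text
time_s: 14.05
ee_pos: [0.5276, -0.0671, 0.144]
eef_rot: [-3.141, 0.0, -3.141]
force: [0.5, 0.3, 0.1]
grip_width: 0.0258
```

```bash
python3 - <<'E'
from h import *
mv((.527,-.068,.083))
E
```

```text
t 14.05 tcp [ 0.5276 -0.0671  0.144 ] w 0.0258 F [0.5 0.3 0.1]
turn [-0.02  0.    0.06] shift [ 0.0006 -0.0009  0.061 ] norm 0.061 0.1
```

Emit:
send_rows(series=[[0,0,0,0,-0.001,0.025,-0.45],[0,0,0,0,-0.001,0.045,-0.45],[0,0,0,0,-0.001,0.052,-0.45],[0,0,0,0,-0.001,0.056,-0.45],[0,0,0,0,-0.001,0.06,-0.45],[0,0,0,0,-0.001,0.061,-0.45],[0,0,0,0,-0.001,0.062,-0.45],[0,0,0,0,-0.001,0.062,-0.45]])

```text
time_s: 14.85
ee_pos: [0.5274, -0.0686, 0.0831]
eef_rot: [-3.141, -0.0, -3.141]
force: [-9.7, 2.0, 17.1]
grip_width: 0.0258
```

```bash
python3 - <<'E'
from h import *
mv((.527,-.068,.083))
E
```

```text
t 14.85 tcp [ 0.5274 -0.0686  0.0831] w 0.0258 F [-9.7  2.  17.1]
turn [-0.01 -0.02  0.02] shift [0.0004 0.0006 0.0001] norm 0.001 0.0
```

Emit:
send_rows(series=[[0,0,0,0,0,0,-1],[0,0,0,0,0,0,-1],[0,0,0,0,0,0,-1],[0,0,0,0,0,0,-1],[0,0,0,0,0,0,-1]], force=45)

```text
time_s: 15.35
ee_pos: [0.5284, -0.0691, 0.083]
eef_rot: [-3.14, 0.002, -3.141]
force: [-1.1, -1.0, 8.5]
grip_width: 0.0132
```

Emit:
send_rows(series=[[0,0,0,0,0,-0.006,-1],[0,0,0,0,0,-0.02,-1],[0,0,0,0,0,-0.045,-1],[0,0,0,0,0,-0.07,-1],[0,0,0,0,0,-0.1,-1],[0,0,0,0,0,-0.13,-1],[0,0,0,0,0,-0.15,-1],[0,0,0,0,0,-0.15,-1]])

```text
time_s: 16.15
ee_pos: [0.5279, -0.0688, 0.2342]
eef_rot: [-3.141, 0.003, -3.141]
force: [-0.3, -0.3, -0.9]
grip_width: 0.0134
```

```bash
python3 - <<'E'
from h import *
c=cam('wrist'); save(c,'w7.png')
mv((.498,.31,.235))
E
```

```text
t 16.2 tcp [ 0.5273 -0.0687  0.2319] w 0.0134 F [ 0.4  0.9 -1.3]
turn [-0.02  0.02  0.01] shift [ 0.0292  0.3787 -0.0032] norm 0.38 0.0
```

View pics/w7.png

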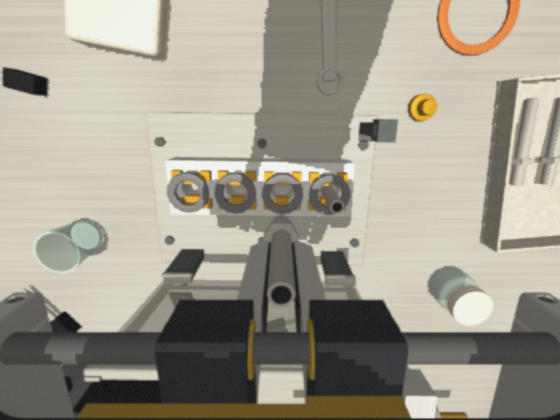

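The third tube is in the grip and only the ring at (330,195) still holds one.

Emit:
send_rows(series=[[0,0,0,0.004,0.05,0,-1],[0,-5,0,0.029,0.385,0,-1],[0,-12,0,0.029,0.385,0,-1],[0,-20,0,0.029,0.385,0,-1],[0,-28,0,0.029,0.385,0,-1],[0,-35,0,0.029,0.385,0,-1],[0,-35,0,0.029,0.385,0,-1],[0,-35,0,0.029,0.385,0.02,-1]])

```text
time_s: 17.0
ee_pos: [0.4973, 0.317, 0.212]
eef_rot: [3.14, 0.612, -3.141]
force: [1.0, -0.5, -0.9]
grip_width: 0.0138
```

```bash
python3 - <<'E'
from h import *
T=Ro.from_euler('xyz',(np.pi,0,np.pi))*Ro.from_euler('y',-35,degrees=True)
mv((.498,.31,.09),T.as_euler('xyz'))
E
```

```text
t 17.0 tcp [0.4973 0.317  0.212 ] w 0.0138 F [ 1.  -0.5 -0.9]
turn [0.12 0.06 0.02] shift [ 0.0695 -0.0071  0.1003] norm 0.122 0.1
```

Emit:
send_rows(series=[[0,0,0,0.03,-0.005,0.042,-1],[0,0,0,0.055,-0.005,0.08,-1],[0,0,0,0.07,-0.005,0.1,-1],[0,0,0,0.07,-0.005,0.1,-1],[0,0,0,0.07,-0.005,0.1,-1],[0,0,0,0.07,-0.005,0.1,-0.45],[0,0,0,0.07,-0.005,0.1,-0.45],[0,0,0,0.07,-0.005,0.1,-0.45]])

```text
time_s: 17.8
ee_pos: [0.4985, 0.3099, 0.0907]
eef_rot: [3.14, 0.611, 3.141]
force: [-0.7, -0.1, -0.3]
grip_width: 0.0255
```

```bash
python3 - <<'E'
from h import *
mv((.528,-.0165,.2))
E
```

```text
t 17.8 tcp [0.4985 0.3099 0.0907] w 0.0255 F [-0.7 -0.1 -0.3]
turn [ 7.0e-02  3.5e+01 -2.0e-02] shift [-0.0871 -0.3262 -0.073 ] norm 0.345 35.0
```

Emit:
send_rows(series=[[0,0,0,-0.01,0,-0.045,-0.45],[0,7,0,-0.05,0,-0.085,-0.45],[0,15,0,-0.088,-0.04,-0.09,-0.45],[0,23,0,-0.088,-0.09,-0.09,-0.45],[0,30,0,-0.088,-0.14,-0.09,-0.45],[0,35,0,-0.088,-0.19,-0.085,-0.45],[0,35,0,-0.088,-0.24,-0.08,-0.45],[0,35,0,-0.088,-0.285,-0.075,-0.45]])

```text
time_s: 18.6
ee_pos: [0.5263, 0.046, 0.2035]
eef_rot: [3.141, -0.001, 3.141]
force: [1.2, 0.3, -0.0]
grip_width: 0.0258
```

Emit:
send_rows(series=[[0,0,0,-0.002,-0.04,0,-0.45],[0,0,0,-0.002,-0.04,0.02,-0.45],[0,0,0,-0.002,-0.04,0.04,-0.45],[0,0,0,-0.002,-0.04,0.04,-0.45]])

```text
time_s: 19.0
ee_pos: [0.5269, 0.008, 0.1614]
eef_rot: [3.141, -0.005, 3.141]
force: [0.2, 0.4, 0.4]
grip_width: 0.026
```

```bash
python3 - <<'E'
from h import *
mv((.528,-.0165,.140))
c=cam('top');save(c,'t8.png',(50,180,360,290),2.5)
E
```

```text
t 19.0 tcp [0.5269 0.008  0.1614] w 0.026 F [0.2 0.4 0.4]
turn [ 0.03 -0.27 -0.02] shift [-0.0012 -0.0245  0.0214] norm 0.033 0.3
```

View pics/t8.png

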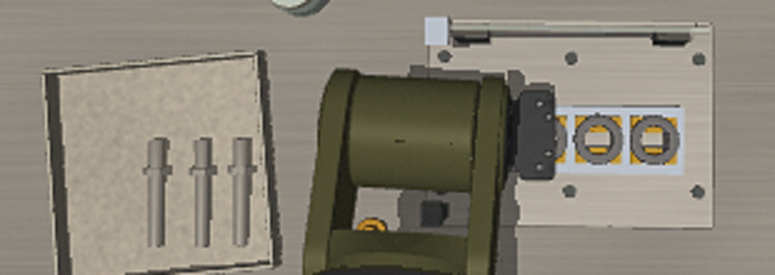

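Emit:
send_rows(series=[[0,0,0,-0.001,-0.025,0,-0.45],[0,0,0,-0.001,-0.025,0.01,-0.45],[0,0,0,-0.001,-0.025,0.02,-0.45],[0,0,0,-0.001,-0.025,0.02,-0.45],[0,0,0,-0.001,-0.025,0.02,-0.45],[0,0,0,-0.001,-0.025,0.02,-0.45]])

```text
time_s: 19.65
ee_pos: [0.529, -0.0164, 0.1433]
eef_rot: [-3.142, -0.001, -3.141]
force: [-1.1, 0.2, 0.4]
grip_width: 0.0258
```

```bash
python3 - <<'E'
from h import *
mv((.528,-.0165,.083))
E
```

```text
t 19.65 tcp [ 0.529  -0.0164  0.1433] w 0.0258 F [-1.1  0.2  0.4]
turn [-0.   -0.07  0.03] shift [ 0.0009 -0.0001  0.0603] norm 0.06 0.1
```

Emit:
send_rows(series=[[0,0,0,0.001,0,0.025,-0.45],[0,0,0,0.001,0,0.045,-0.45],[0,0,0,0.001,0,0.052,-0.45],[0,0,0,0.001,0,0.056,-0.45],[0,0,0,0.001,0,0.06,-0.45],[0,0,0,0.001,0,0.061,-0.45],[0,0,0,0.001,0,0.061,-0.45],[0,0,0,0.001,0,0.061,-0.45]])

```text
time_s: 20.45
ee_pos: [0.528, -0.0167, 0.0834]
eef_rot: [-3.142, -0.001, -3.141]
force: [-5.0, 1.2, 7.3]
grip_width: 0.0255
```

Emit:
send_rows(series=[[0,0,0,0,0,0,-1],[0,0,0,0,0,0,-1],[0,0,0,0,0,0,-1],[0,0,0,0,0,0,-1],[0,0,0,0,0,0,-1]], force=45)

```text
time_s: 20.95
ee_pos: [0.5289, -0.017, 0.0839]
eef_rot: [-3.141, 0.002, -3.142]
force: [-0.2, -0.9, 7.1]
grip_width: 0.0134
```

The force is only 7.1 N, so the ring may be about 1 mm short of its stop. I'll open, press deeper and regrip.

Emit:
send_rows(series=[[0,0,0,0,0,0,-0.5],[0,0,0,0,0,0,-0.5],[0,0,0,0,0,0.001,-0.5],[0,0,0,0,0,0.002,-0.5],[0,0,0,0,0,0.002,-0.5]])

```text
time_s: 21.45
ee_pos: [0.5291, -0.0166, 0.083]
eef_rot: [-3.141, 0.002, -3.141]
force: [-5.7, 1.9, 21.8]
grip_width: 0.0234
```

Emit:
send_rows(series=[[0,0,0,0,0,0,-1],[0,0,0,0,0,0,-1],[0,0,0,0,0,0,-1],[0,0,0,0,0,0,-1],[0,0,0,0,0,0,-1]], force=45)

```text
time_s: 21.95
ee_pos: [0.5295, -0.0171, 0.0827]
eef_rot: [-3.141, 0.004, -3.142]
force: [-1.0, -2.3, 14.3]
grip_width: 0.0131
```

Emit:
send_rows(series=[[0,0,0,0,0,-0.006,-1],[0,0,0,0,0,-0.02,-1],[0,0,0,0,0,-0.045,-1],[0,0,0,0,0,-0.07,-1],[0,0,0,0,0,-0.1,-1],[0,0,0,0,0,-0.13,-1],[0,0,0,0,0,-0.15,-1],[0,0,0,0,0,-0.15,-1]])

```text
time_s: 22.75
ee_pos: [0.5287, -0.0168, 0.2334]
eef_rot: [-3.141, 0.003, -3.141]
force: [0.2, -0.2, -1.4]
grip_width: 0.0138
```

```bash
python3 - <<'E'
from h import *
c=cam('wrist'); save(c,'w9.png')
mv((.498,.355,.235))
E
```

```text
t 22.8 tcp [ 0.5281 -0.0168  0.2311] w 0.0135 F [ 0.  -0.2 -1.9]
turn [-0.01  0.02  0.  ] shift [ 0.0301  0.3718 -0.0039] norm 0.373 0.0
```

View pics/w9.png

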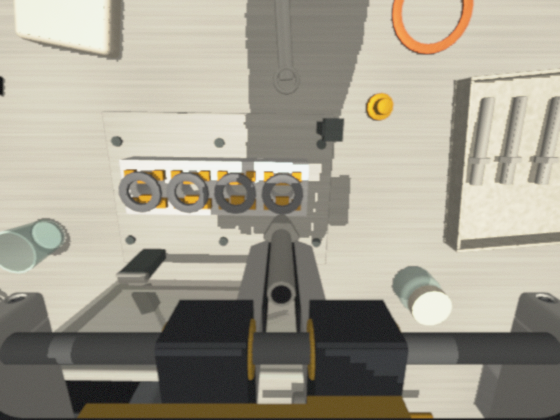

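All four fittings are empty. The last tube goes to the tray.

Emit:
send_rows(series=[[0,0,0,0.004,0.05,0,-1],[0,-5,0,0.03,0.37,0,-1],[0,-12,0,0.03,0.37,0,-1],[0,-20,0,0.03,0.37,0,-1],[0,-28,0,0.03,0.37,0,-1],[0,-35,0,0.03,0.37,0,-1],[0,-35,0,0.03,0.37,0,-1],[0,-35,0,0.03,0.37,0.02,-1]])

```text
time_s: 23.6
ee_pos: [0.4967, 0.3563, 0.2104]
eef_rot: [3.14, 0.611, -3.14]
force: [0.9, -0.5, -0.8]
grip_width: 0.0135
```

```bash
python3 - <<'E'
from h import *
T=Ro.from_euler('xyz',(np.pi,0,np.pi))*Ro.from_euler('y',-35,degrees=True)
mv((.498,.35,.09),T.as_euler('xyz'))
E
```

```text
t 23.6 tcp [0.4967 0.3563 0.2104] w 0.0135 F [ 0.9 -0.5 -0.8]
turn [0.16 0.03 0.08] shift [ 0.068  -0.0065  0.0993] norm 0.121 0.2
```

Emit:
send_rows(series=[[0,0,0,0.03,-0.003,0.042,-1],[0,0,0,0.055,-0.003,0.08,-1],[0,0,0,0.068,-0.003,0.099,-1],[0,0,0,0.068,-0.003,0.099,-1],[0,0,0,0.068,-0.003,0.099,-1],[0,0,0,0.068,-0.003,0.099,-0.45],[0,0,0,0.068,-0.003,0.099,-0.45],[0,0,0,0.068,-0.003,0.099,-0.45]])

```text
time_s: 24.4
ee_pos: [0.4991, 0.3505, 0.0912]
eef_rot: [3.14, 0.611, 3.141]
force: [0.1, 0.5, 0.5]
grip_width: 0.0261
```

Emit:
send_rows(series=[[0,0,0,-0.01,0,-0.045,-0.45],[0,7,0,-0.05,0,-0.085,-0.6],[0,15,0,-0.09,-0.02,-0.12,-0.8],[0,23,0,-0.12,-0.04,-0.16,-1],[0,30,0,-0.15,-0.05,-0.2,-1],[0,35,0,-0.18,-0.05,-0.23,-1],[0,35,0,-0.18,-0.05,-0.23,-1],[0,35,0,-0.18,-0.05,-0.23,-1]])

```text
time_s: 25.2
ee_pos: [0.5163, 0.2995, 0.3883]
eef_rot: [3.137, 0.007, 3.14]
force: [0.0, 0.1, -0.2]
grip_width: 0.0004
```

```bash
python3 - <<'E'
from h import *
np.set_printoptions(precision=4,suppress=True)
c=cam('top');save(c,'t10.png',s=1.4);P=cloud(c)
m=(P[...,2]>.1)&(P[...,0]>.55)&(P[...,0]<.72)&(P[...,1]>-.26)&(P[...,1]<.05)&(c['z_map']>0)
q=P[m]
for a in np.arange(.1,.27,.02):
    k=q[(q[:,2]>=a)&(q[:,2]<a+.02)]
    if len(k): print(a.round(2),len(k),k.min(0),k.max(0))
mv((.69,-.09,.34))
s=cam('scene');save(s,'s10.png',s=1.4)
E
```

```text
0.22 464 [ 0.6108 -0.2041  0.2218] [0.6221 0.0039 0.2327]
0.24 88 [0.6008 0.0028 0.241 ] [0.6208 0.0204 0.2599]
0.26 22 [0.6007 0.0041 0.26  ] [0.6204 0.0199 0.2633]
t 25.25 tcp [0.5156 0.2999 0.3846] w 0.0006 F [-0.2  0.7 -1.1]
turn [ 0.16  0.19 -0.05] shift [-0.1746 -0.3899  0.0441] norm 0.429 0.2
```

View pics/t10.png

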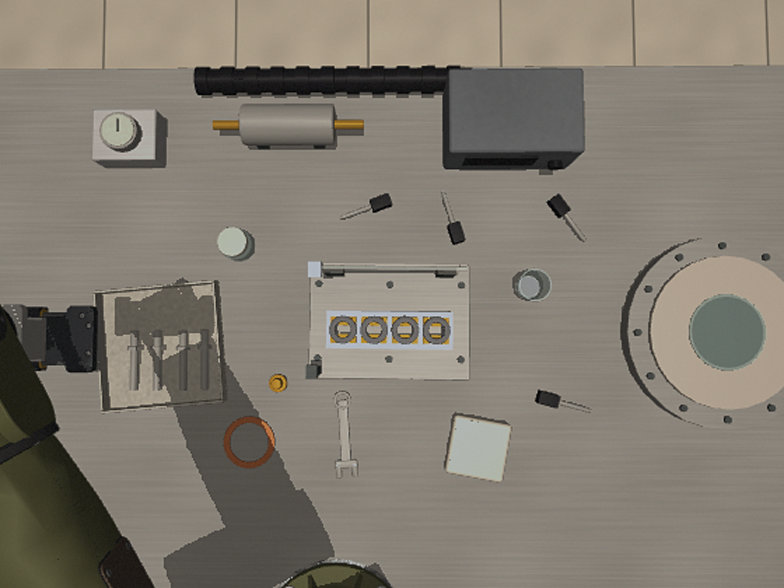

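View pics/s10.png

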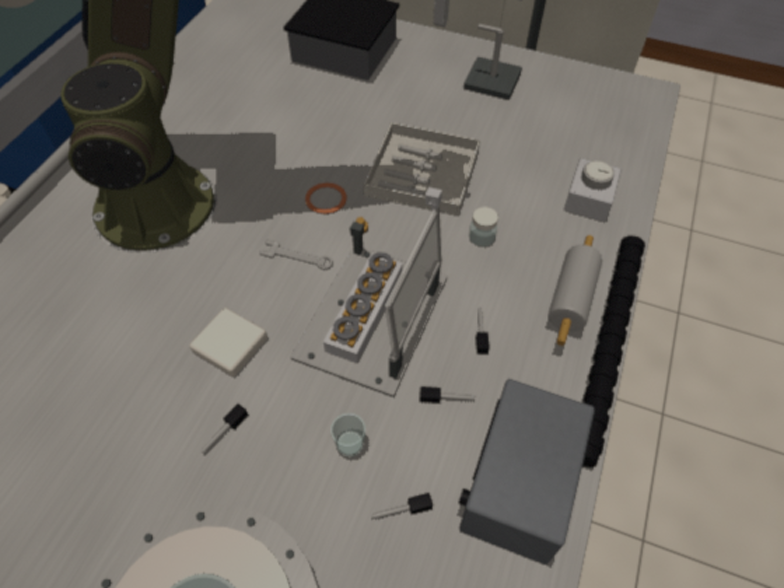

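All four tubes lie in the tray, at (135..205,360). The pin now lies at (548,400). The cover is almost upright, with its edge near x 0.617 and z 0.23. I'll go behind it with the fingers closed.

Emit:
send_rows(series=[[0,0,0,-0.175,-0.39,0.01,-1],[0,0,0,-0.175,-0.39,0.01,-1],[0,0,0,-0.175,-0.39,0.01,-1],[0,0,0,-0.175,-0.39,0.01,-1],[0,0,0,-0.175,-0.39,0.01,-1],[0,0,0,-0.175,-0.39,0.01,-1],[0,0,0,-0.175,-0.39,0.01,-1],[0,0,0,-0.175,-0.39,0.01,-1]])

```text
time_s: 26.1
ee_pos: [0.6786, -0.066, 0.3705]
eef_rot: [3.141, -0.003, -3.141]
force: [0.5, -0.1, 0.3]
grip_width: 0.0004
```

```bash
python3 - <<'E'
from h import *
mv((.68,-.094,.227))
E
```

```text
t 26.1 tcp [ 0.6786 -0.066   0.3705] w 0.0004 F [ 0.5 -0.1  0.3]
turn [ 0.02 -0.2   0.05] shift [-0.0018 -0.0281  0.1435] norm 0.146 0.2
```

Emit:
send_rows(series=[[0,0,0,-0.002,-0.028,0.04,-1],[0,0,0,-0.002,-0.028,0.08,-1],[0,0,0,-0.002,-0.028,0.12,-1],[0,0,0,-0.002,-0.028,0.143,-1],[0,0,0,-0.002,-0.028,0.143,-1],[0,0,0,-0.002,-0.028,0.143,-1]])

```text
time_s: 26.7
ee_pos: [0.6801, -0.0922, 0.2292]
eef_rot: [3.142, -0.002, -3.141]
force: [0.4, -0.2, 0.6]
grip_width: 0.0004
```

```bash
python3 - <<'E'
from h import *
np.set_printoptions(precision=3,suppress=True)
mv((.632,-.094,.227))
p,R,_=st()
for th in [86,80,72,64,56,48,40,32,24,16,8,4,0]:
    a=np.radians(th);s,c=np.sin(a),np.cos(a)
    X=np.array([.627-.13*c+.006*s+.008,p[1],.078+.13*s+.006*c+.019])
    print(th,X,R.inv().apply(X-p))
c=cam('scene');save(c,'s11.png',(180,100,350,290),3)
E
```

```text
t 26.7 tcp [ 0.68  -0.092  0.229] w 0.0004 F [ 0.4 -0.2  0.6]
turn [ 0.   -0.12  0.03] shift [ 0.048 -0.002  0.002] norm 0.048 0.1
86 [ 0.632 -0.092  0.227] [0.048 0.    0.002]
80 [ 0.618 -0.092  0.226] [0.062 0.    0.003]
72 [ 0.601 -0.092  0.222] [0.08  0.    0.007]
64 [ 0.583 -0.092  0.216] [0.097 0.    0.013]
56 [ 0.567 -0.092  0.208] [0.113 0.    0.021]
48 [ 0.552 -0.092  0.198] [0.128 0.    0.032]
40 [ 0.539 -0.092  0.185] [0.141 0.    0.044]
32 [ 0.528 -0.092  0.171] [0.152 0.    0.059]
24 [ 0.519 -0.092  0.155] [0.161 0.    0.074]
16 [ 0.512 -0.092  0.139] [0.168 0.    0.091]
8 [ 0.507 -0.092  0.121] [0.173 0.    0.109]
4 [ 0.506 -0.092  0.112] [0.174 0.    0.118]
0 [ 0.505 -0.092  0.103] [0.175 0.    0.127]
```

View pics/s11.png

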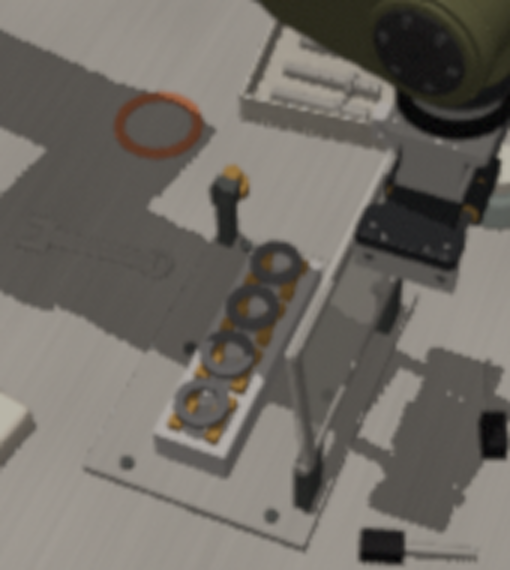

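Emit:
send_rows(series=[[0,0,0,0.025,0,0.002,-1],[0,0,0,0.048,0,0.002,-1],[0,0,0,0.062,0,0.003,-1],[0,0,0,0.08,0,0.007,-1],[0,0,0,0.097,0,0.013,-1],[0,0,0,0.113,0,0.021,-1],[0,0,0,0.128,0,0.032,-1],[0,0,0,0.128,0,0.032,-1]])

```text
time_s: 27.55
ee_pos: [0.5515, -0.0925, 0.1981]
eef_rot: [-3.141, -0.001, -3.142]
force: [-0.4, -0.8, -0.3]
grip_width: 0.0004
```

```bash
python3 - <<'E'
from h import *
np.set_printoptions(precision=3,suppress=True)
mv((.552,-.092,.198))
p,R,_=st()
for th in [40,32,24,16,8,4,0,-1]:
    a=np.radians(th);s,c=np.sin(a),np.cos(a)
    X=np.array([.627-.13*c+.006*s+.008,p[1],.078+.13*s+.006*c+.019])
    print(th,X,R.inv().apply(X-p))
E
```

```text
t 27.55 tcp [ 0.551 -0.092  0.198] w 0.0004 F [-0.4 -0.8 -0.3]
turn [-0.02 -0.04  0.  ] shift [-0.001  0.001  0.   ] norm 0.001 0.0
40 [ 0.539 -0.093  0.185] [0.012 0.    0.013]
32 [ 0.528 -0.093  0.171] [0.024 0.    0.027]
24 [ 0.519 -0.093  0.155] [0.033 0.    0.043]
16 [ 0.512 -0.093  0.139] [0.04  0.    0.059]
8 [ 0.507 -0.093  0.121] [0.044 0.    0.077]
4 [ 0.506 -0.093  0.112] [0.046 0.    0.086]
0 [ 0.505 -0.093  0.103] [0.046 0.    0.095]
-1 [ 0.505 -0.093  0.101] [0.047 0.    0.097]
```

Emit:
send_rows(series=[[0,0,0,0.012,0,0.013,-1],[0,0,0,0.024,0,0.027,-1],[0,0,0,0.033,0,0.043,-1],[0,0,0,0.04,0,0.059,-1],[0,0,0,0.044,0,0.077,-1],[0,0,0,0.046,0,0.086,-1],[0,0,0,0.047,0,0.094,-1],[0,0,0,0.047,0,0.096,-1]])

```text
time_s: 28.35
ee_pos: [0.5061, -0.0928, 0.103]
eef_rot: [-3.141, 0.0, -3.141]
force: [-12.0, 3.0, 31.6]
grip_width: 0.0003
```

```bash
python3 - <<'E'
from h import *
mv((.505,-.092,.103))
c=cam('scene');save(c,'s12.png',(180,100,350,290),3)
E
```

```text
t 28.35 tcp [ 0.5061 -0.0928  0.103 ] w 0.0003 F [-12.    3.   31.6]
turn [-0.03  0.01  0.01] shift [ 0.0011  0.0008 -0.    ] norm 0.001 0.0
```

View pics/s12.png

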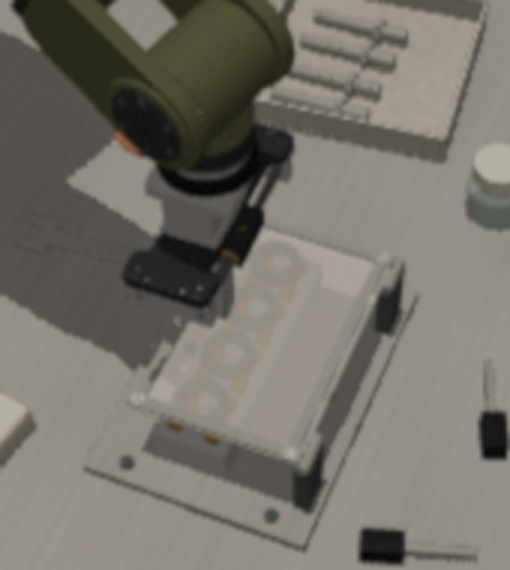

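The cover is down hard at 31 N. I'll lift away and measure the pin and the knuckles.

Emit:
send_rows(series=[[0,0,0,0,0,-0.03,-1],[0,0,0,0,0,-0.08,-0.5],[0,0,0,0,0,-0.12,-0.2],[0,0,-8,0.03,-0.04,-0.17,0],[0,0,-16,0.03,-0.08,-0.17,0],[0,0,-24,0.03,-0.1,-0.17,0],[0,0,-24,0.03,-0.1,-0.17,0]])

```text
time_s: 29.1
ee_pos: [0.4753, -0.1954, 0.2725]
eef_rot: [-3.14, -0.001, -2.719]
force: [0.1, 0.2, -0.4]
grip_width: 0.0443
```

```bash
python3 - <<'E'
from h import *
np.set_printoptions(precision=4,suppress=True)
c=cam('top');save(c,'t13.png',(200,175,450,320),3);P=cloud(c)
g=c['pixels'].max(2)
m=((g<70)&(abs(P[...,0]-.43)<.07)&(P[...,1]<-.32)&(P[...,1]>-.45)&(P[...,2]<.06)).astype(np.uint8)
n,l,s,ce=cv2.connectedComponentsWithStats(m)
for i in range(1,n):
    if s[i,4]>15:
        v,u=np.where(l==i); X=np.array([onz(c,a,b,.022)[:2] for a,b in zip(u,v)],np.float32)*1000
        print(s[i],cv2.minAreaRect(X),X.mean(0),P[l==i][:,2].max())
s=cam('scene');save(s,'s13.png',(120,110,330,340),2.5); w=cam('wrist');save(w,'w13.png')
mv((.45,-.38,.25))
E
```

```text
t 29.25 tcp [ 0.4755 -0.1923  0.2714] w 0.0469 F [-0.7  0.1 -0.2]
turn [ 0.03 -0.09 23.86] shift [ 0.0992 -0.1614  0.0214] norm 0.191 23.9
```

View pics/t13.png

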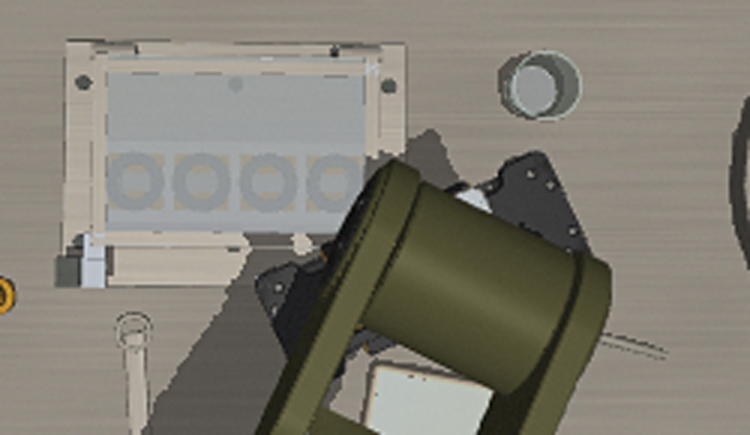

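View pics/s13.png

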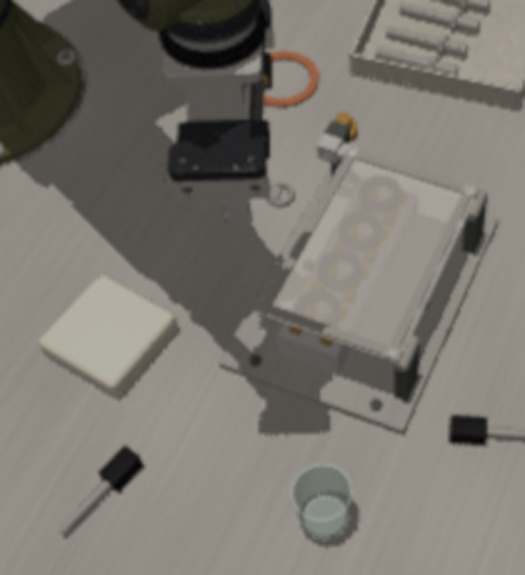

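View pics/w13.png

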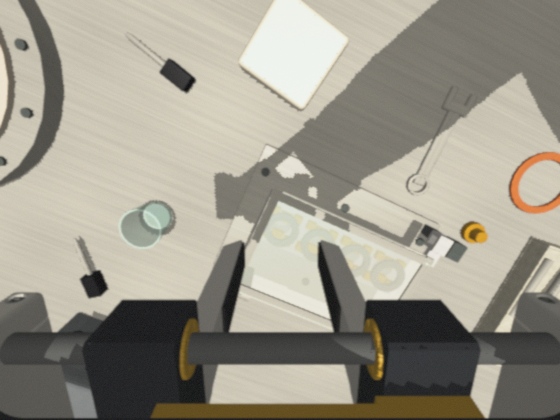

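Cover shut: its knuckle (light, (92,262) in the top crop) is in line with the fixed one (dark, (68,270)). The pin's handle is at (178,75) in the wrist view. Next, measure its pose from the wrist and scene cameras.

```bash
python3 - <<'E'
from h import *
np.set_printoptions(precision=1,suppress=True)
for n,box,tip in [('wrist',(150,45,205,105),(128,36)),('scene',None,None)]:
    c=cam(n)
    if box is None:
        box=(155,282,182,315)
        tip=((65+.5)/2.5+120-.5,(532+.5)/2.5+110-.5)
    g=c['pixels'].max(2); m=np.zeros_like(g);m[box[1]:box[3],box[0]:box[2]]=g[box[1]:box[3],box[0]:box[2]]<60
    k,l,s,ce=cv2.connectedComponentsWithStats(m.astype(np.uint8)); i=1+np.argmax(s[1:,4])
    u,v=ce[i]; print(n,s[i],ce[i],'mid z.013',onz(c,u,v,.013)*1000,'z.022',onz(c,u,v,.022)*1000,'tip',onz(c,*tip,.011)*1000)
    vv,uu=np.where(l==i); X=np.array([onz(c,a,b,.018)[:2] for a,b in zip(uu,vv)],np.float32)*1000; print(cv2.minAreaRect(X))
im=cv2.imread('pics/t10.png'); c=cam('top'); g=im.max(2); m=np.zeros_like(g); m[385:412,530:563]=(g<60)[385:412,530:563]
vv,uu=np.where(m>0); X=np.array([onz(c,(a+.5)/1.4-.5,(b+.5)/1.4-.5,.02)[:2] for a,b in zip(uu,vv)],np.float32)*1000
print('top',cv2.minAreaRect(X),X.mean(0),'tip',onz(c,590/1.4,409.5/1.4,.011)*1000)
E
```

```text
wrist [161  60  33  31 333] [176.3  75.2] mid z.013 [ 406.8 -368.8   13. ] z.022 [ 406.7 -365.7   22. ] tip [ 388.5 -438.1   11. ]
((406.22320556640625, -366.0075378417969), (38.40013885498047, 19.470258712768555), 75.1953125)
scene [160 289  17  17 164] [168.2 297.1] mid z.013 [ 407.6 -369.2   13. ] z.022 [ 411.2 -372.1   22. ] tip [ 390.  -441.6   11. ]
((409.69720458984375, -371.12109375), (36.13016128540039, 27.44588279724121), 73.54051208496094)
top ((407.46112060546875, -365.1463928222656), (39.801612854003906, 22.64068031311035), 73.91036224365234) [ 407.4 -365.3] tip [ 387.  -441.5   11. ]
```

All three views agree: handle middle (0.407, −0.367), tip (0.388, −0.440), so 76 mm against the 78 mm given. The pin's yaw is about −15°.

```bash
python3 - <<'E'
from h import *
mv((.407,-.367,.15),(np.pi,0,np.radians(75)))
E
```

```text
t 29.4 tcp [ 0.4756 -0.1918  0.2713] w 0.0472 F [-0.6  0.3 -0. ]
turn [-8.0000e-02 -1.0000e-01  1.2899e+02] shift [ 0.1337 -0.1323  0.1214] norm 0.224 129.0
```

Emit:
send_rows(series=[[0,0,8.5,0.02,-0.02,0.02,0],[0,0,17,0.04,-0.04,0.03,0],[0,0,25.5,0.06,-0.06,0.04,0],[0,0,34,0.08,-0.08,0.05,0],[0,0,42.5,0.1,-0.1,0.06,0],[0,0,51,0.12,-0.12,0.07,0],[0,0,59.5,0.134,-0.132,0.08,0],[0,0,68,0.134,-0.132,0.09,0]])

```text
time_s: 30.2
ee_pos: [0.4059, -0.3689, 0.1808]
eef_rot: [-3.14, -0.001, 2.365]
force: [0.0, -0.4, 0.5]
grip_width: 0.0471
```

Emit:
send_rows(series=[[0,0,8.5,0,0,0.01,0],[0,0,17,0,0,0.02,0],[0,0,25.5,0,0,0.03,0],[0,0,34,0,0,0.03,0],[0,0,42.5,0,0,0.03,0],[0,0,51,0,0,0.03,0],[0,0,59.5,0,0,0.03,0],[0,0,61,0,0,0.03,0]])

```text
time_s: 31.0
ee_pos: [0.4068, -0.3672, 0.1514]
eef_rot: [-3.14, 0.0, 1.306]
force: [-0.1, 1.2, -0.3]
grip_width: 0.0465
```

```bash
python3 - <<'E'
from h import *
mv((.407,-.367,.023),(np.pi,0,np.radians(75)))
c=cam('wrist');save(c,'w14.png')
print(proj(c,(.407,-.367,.022)),proj(c,(.388,-.441,.011)))
E
```

```text
t 31.0 tcp [ 0.4068 -0.3672  0.1514] w 0.0465 F [-0.1  1.2 -0.3]
turn [-0.1   0.03 -0.17] shift [0.0003 0.0003 0.1284] norm 0.128 0.2
[279.73075594 205.42547804] [280.73634993 269.58601694]
```

View pics/w14.png

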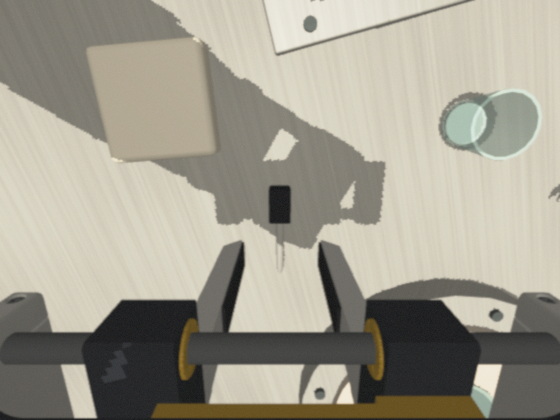

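The handle is at (280,204), as predicted, and square to the jaws. Grasping.

Emit:
send_rows(series=[[0,0,0,0,0,0.04,0],[0,0,0,0,0,0.08,0],[0,0,0,0,0,0.11,0],[0,0,0,0,0,0.12,0],[0,0,0,0,0,0.127,0],[0,0,0,0,0,0.127,0]])

```text
time_s: 31.65
ee_pos: [0.4065, -0.3679, 0.0248]
eef_rot: [-3.14, 0.001, 1.31]
force: [0.3, 0.4, 1.0]
grip_width: 0.0472
```

Emit:
send_rows(series=[[0,0,0,0,0,0,-1],[0,0,0,0,0,0,-1],[0,0,0,0,0,0,-1],[0,0,0,0,0,0,-1],[0,0,0,0,0,0,-1],[0,0,0,0,0,0,-1]], force=40)

```text
time_s: 32.25
ee_pos: [0.4064, -0.3679, 0.025]
eef_rot: [-3.141, 0.001, 1.309]
force: [-0.8, 1.5, 7.8]
grip_width: 0.0217
```

Emit:
send_rows(series=[[0,0,0,0,0,-0.03,-1],[0,0,0,0,0,-0.07,-1],[0,0,0,0,0,-0.11,-1],[0,0,0,0,0,-0.14,-1],[0,0,0,0,0,-0.14,-1],[0,0,0,0,0,-0.14,-1]])

```text
time_s: 32.85
ee_pos: [0.4063, -0.3676, 0.1642]
eef_rot: [-3.14, 0.001, 1.309]
force: [0.2, 0.3, -0.9]
grip_width: 0.0215
```

```bash
python3 - <<'E'
from h import *
c=cam('wrist');save(c,'w15.png')
mv((.40,.10,.17),(np.pi,0,np.radians(90)))
E
```

```text
t 32.9 tcp [ 0.4061 -0.3674  0.1633] w 0.0217 F [ 0.3  0.5 -0.9]
turn [ -0.17  -0.04 -15.  ] shift [ 0.4499 -0.1268 -0.0062] norm 0.467 15.0
```

View pics/w15.png

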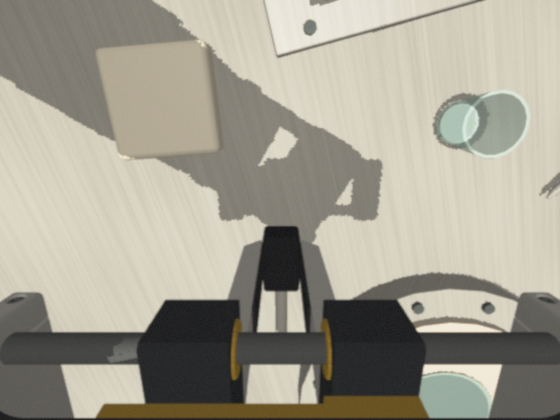

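The pin is held square. Carry it to the +y side of the knuckle.

```bash
python3 - <<'E'
from h import *
mv((.458,.150,.165),(np.pi,0,np.radians(89.4)))
E
```

```text
t 32.9 tcp [ 0.4061 -0.3674  0.1633] w 0.0217 F [ 0.3  0.5 -0.9]
turn [ -0.17  -0.04 -14.4 ] shift [ 0.5132 -0.0837 -0.0013] norm 0.52 14.4
```

Emit:
send_rows(series=[[0,0,0,0.045,-0.007,0,-1],[0,0,-2,0.09,-0.015,0,-1],[0,0,-4,0.135,-0.022,0,-1],[0,0,-6,0.18,-0.029,0,-1],[0,0,-8,0.225,-0.036,0,-1],[0,0,-10,0.27,-0.044,0,-1],[0,0,-12,0.315,-0.051,0,-1],[0,0,-14.4,0.36,-0.058,0,-1]])

```text
time_s: 33.7
ee_pos: [0.4428, -0.0031, 0.163]
eef_rot: [-3.137, -0.0, 1.562]
force: [1.0, -0.6, -0.7]
grip_width: 0.0214
```

```bash
python3 - <<'E'
from h import *
mv((.458,.150,.165),(np.pi,0,np.radians(89.4)))
E
```

```text
t 33.7 tcp [ 0.4428 -0.0031  0.163 ] w 0.0214 F [ 1.  -0.6 -0.7]
turn [-0.24 -0.01  0.07] shift [ 0.1533  0.0138 -0.0021] norm 0.154 0.2
```

Emit:
send_rows(series=[[0,0,0,0.045,0.005,0,-1],[0,0,0,0.09,0.01,0,-1],[0,0,0,0.13,0.014,0,-1],[0,0,0,0.15,0.014,0,-1],[0,0,0,0.15,0.014,0,-1],[0,0,0,0.15,0.014,0.04,-1],[0,0,0,0.15,0.014,0.072,-1],[0,0,0,0.15,0.014,0.072,-1]])

```text
time_s: 34.5
ee_pos: [0.4565, 0.1433, 0.0882]
eef_rot: [-3.132, 0.002, 1.56]
force: [0.3, 0.3, -0.9]
grip_width: 0.0214
```

```bash
python3 - <<'E'
from h import *
np.set_printoptions(precision=4,suppress=True)
mv((.458,.150,.090),(np.pi,0,np.radians(89.4)))
c=cam('top');save(c,'t16.png',(130,190,280,280),5); P=cloud(c)
s=cam('scene');save(s,'s16.png',(210,100,330,200),6)
m=(P[...,2]>.08)&(P[...,2]<.1)&(P[...,0]>.44)&(P[...,0]<.475)&(P[...,1]>0)&(P[...,1]<.055)
q=P[m]
for a in np.arange(0,.055,.004):
    k=q[(q[:,1]>=a)&(q[:,1]<a+.004)]
    if len(k): print(a.round(3),len(k),k.min(0),k.max(0))
E
```

```text
t 34.5 tcp [0.4565 0.1433 0.0882] w 0.0214 F [ 0.3  0.3 -0.9]
turn [-0.56  0.12 -0.04] shift [ 0.0067  0.0014 -0.0018] norm 0.007 0.6
0.004 12 [0.4481 0.0053 0.0813] [0.4728 0.0073 0.0921]
0.008 24 [0.4479 0.0089 0.0829] [0.4729 0.0119 0.0933]
0.012 19 [0.4481 0.0121 0.0826] [0.4749 0.016  0.0929]
0.016 19 [0.4479 0.0161 0.0815] [0.475  0.0191 0.0918]
0.02 23 [0.4479 0.0203 0.0834] [0.475  0.0231 0.0934]
0.024 19 [0.4478 0.0254 0.0818] [0.4684 0.0277 0.0945]
0.028 15 [0.4481 0.0293 0.0845] [0.4687 0.032  0.094 ]
0.032 15 [0.4483 0.0321 0.0854] [0.4683 0.0347 0.0929]
0.036 20 [0.4481 0.0362 0.0847] [0.4686 0.0394 0.0927]
0.04 18 [0.4478 0.041  0.0846] [0.4685 0.044  0.0922]
```

View pics/t16.png

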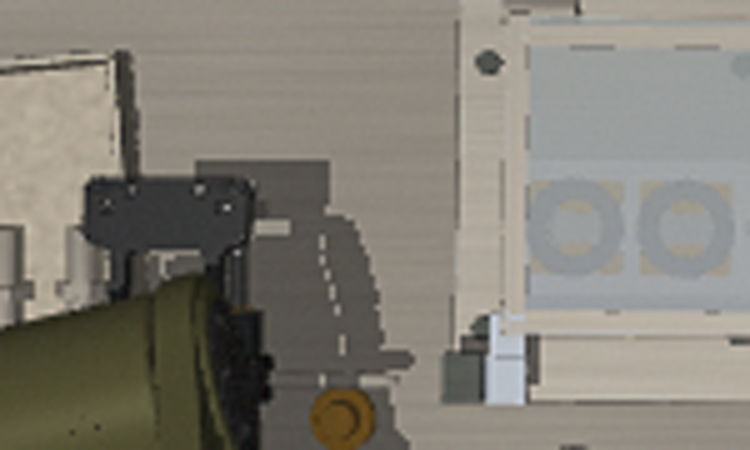

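View pics/s16.png

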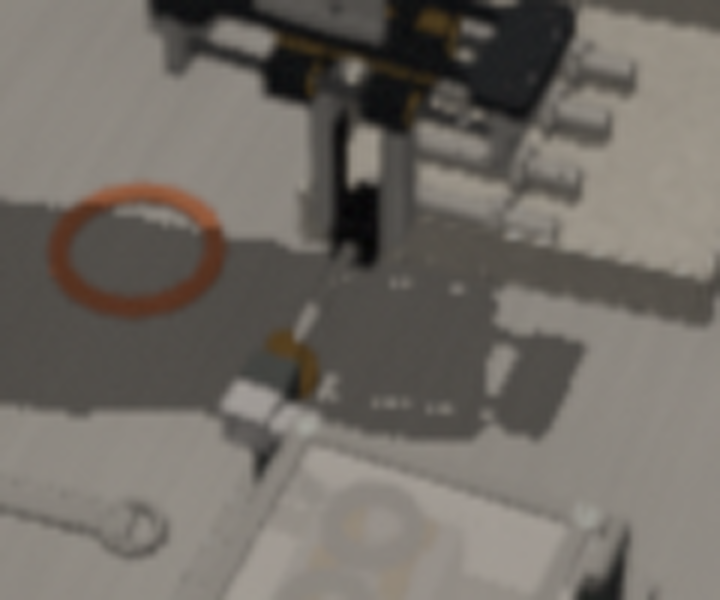

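```bash
python3 - <<'E'
from h import *
np.set_printoptions(precision=4,suppress=True)
c=cam('wrist');save(c,'w16.png'); t=cam('top'); s=cam('scene')
p,R,_=st()
for n,k in [('wrist',c),('top',t),('scene',s)]:
    for nm,X in [('tip',p+[0,-.078,-.014]),('root',p+[0,-.018,-.014]),('knuckle',(.4583,.0435,.078))]: print(n,nm,proj(k,X))
save(s,'s17.png',(245,120,285,170),12)
# scene: shank ray-based: pixel -> plane x=.4565
E
```

```text
wrist tip [281.4609 358.7254]
wrist root [280.5307 282.0862]
wrist knuckle [279.7132 383.0731]
top tip [208.3923 264.6164]
top root [182.3482 264.6935]
top knuckle [218.5539 265.1939]
scene tip [259.8405 154.8265]
scene root [268.155  139.9031]
scene knuckle [256.0231 161.0892]
```

View pics/w16.png

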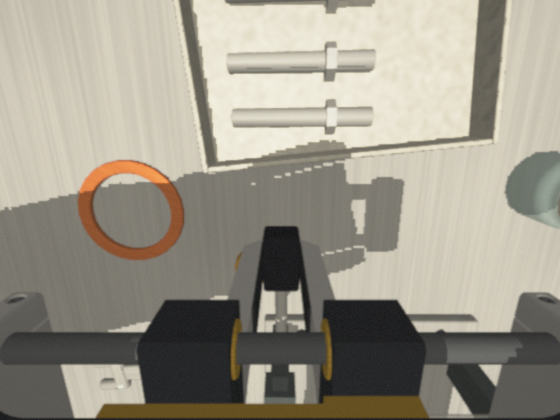

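View pics/s17.png

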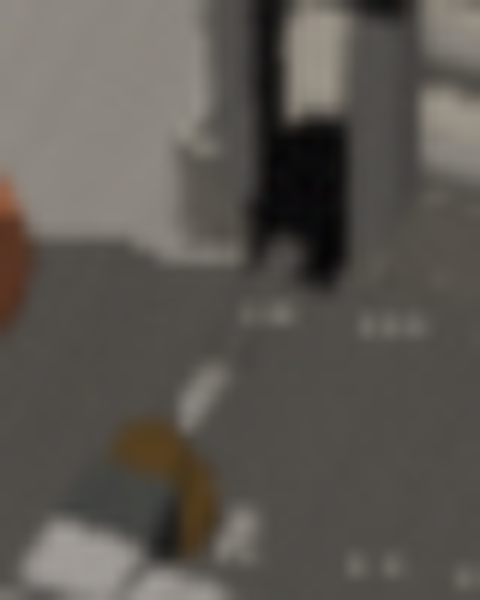

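Emit:
send_rows(series=[[-0.5,0,0,-0.005,0.002,-0.004,-1],[-0.5,0,0,-0.01,0.002,-0.004,-1],[-0.5,0,0,-0.014,0.002,-0.004,-1],[-0.5,0,0,-0.014,0.002,-0.004,-1],[-0.5,0,0,-0.014,0.002,-0.004,-1]])

```text
time_s: 35.25
ee_pos: [0.4609, 0.1307, 0.0963]
eef_rot: [3.135, 0.0, 1.56]
force: [-0.3, 0.1, -0.6]
grip_width: 0.0213
```

```bash
python3 - <<'E'
from h import *
np.set_printoptions(precision=4,suppress=True)
mv((.4583,.128,.092),(np.pi,0,np.radians(89.4)))
s=cam('scene'); save(s,'s18.png',(240,125,290,175),12)
p,R,_=st()
for nm,X in [('tip',p+[0,-.078,-.014]),('root',p+[0,-.018,-.014]),('knuckle',(.4583,.0435,.078)),('kntop+x',(.4693,.0435,.089)),('kntop-x',(.4473,.0435,.089))]: print(nm,(proj(s,X)-[240,125])*12)
t=cam('top'); save(t,'t18.png',(180,240,240,285),12)
E
```

```text
t 35.25 tcp [0.4609 0.1307 0.0963] w 0.0213 F [-0.3  0.1 -0.6]
turn [ 0.4   0.   -0.02] shift [-0.0027 -0.0026  0.0043] norm 0.006 0.4
tip [218.2153 394.4887]
root [319.2724 213.0802]
knuckle [192.2772 433.0706]
kntop+x [235.8174 413.9608]
kntop-x [144.9975 386.782 ]
```

View pics/s18.png

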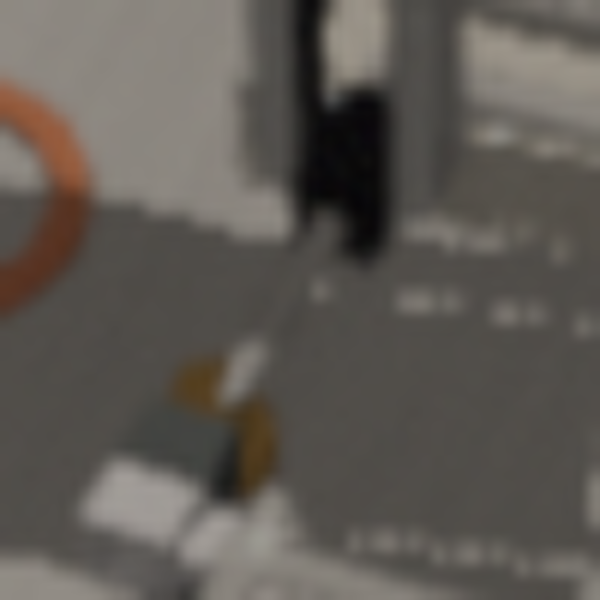

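View pics/t18.png

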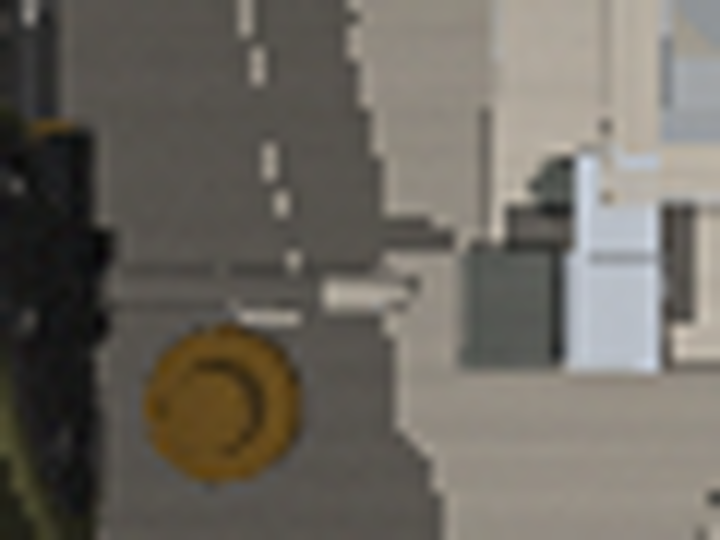

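The top view shows the shank's centre line at row 288 and the knuckle's at row 305 in the 12x crop, so the pin is about 3 mm too far +x. I'll check the height by averaged depth.

```bash
python3 - <<'E'
from h import *
np.set_printoptions(precision=4,suppress=True)
Zs=[];
c=cam('top');P=cloud(c)
k=lambda u,v:((u)/12+180-.5,(v)/12+240-.5)
def reg(u0,u1,v0,v1):
    a=k(u0,v0);b=k(u1,v1); q=P[int(np.ceil(a[1])):int(b[1])+1,int(np.ceil(a[0])):int(b[0])+1].reshape(-1,3); return q
for n,r in [('shank root',(130,210,276,304)),('shank mid',(210,320,276,304)),('shank tip',(320,390,276,304)),('knuckle',(475,545,255,355)),('covknuckle',(590,650,270,355))]:
    q=reg(*r); print(n,len(q),np.median(q,0),q[:,2].std())
for n,u,v,z in [('shank',260,288,.082),('shanktip',390,292,.08),('knuckle',510,305,.089),('cov',620,305,.089)]: print(n,onz(c,*k(u,v),z))
E
```

```text
shank root 14 [0.4628 0.0988 0.0875] 0.0020920829797729064
shank mid 20 [0.4628 0.0817 0.0867] 0.002319878736785706
shank tip 12 [0.4626 0.0632 0.0856] 0.0018585069063257029
knuckle 45 [0.4594 0.0343 0.0895] 0.1632904665798809
covknuckle 40 [0.4581 0.0138 0.0894] 0.0023101814915284158
shank [0.4625 0.083  0.082 ]
shanktip [0.4616 0.0584 0.08  ]
knuckle [0.4595 0.0344 0.089 ]
cov [0.4595 0.0134 0.089 ]
```

Emit:
send_rows(series=[[0,0,0,0,-0.003,0.004,-1],[0,0,0,0,-0.003,0.004,-1],[0,0,0,0,-0.003,0.004,-1],[0,0,0,0,-0.003,0.004,-1]])

```text
time_s: 35.8
ee_pos: [0.4579, 0.1309, 0.0923]
eef_rot: [3.135, 0.0, 1.56]
force: [-0.1, -0.1, -0.6]
grip_width: 0.0218
```

```bash
python3 - <<'E'
from h import *
np.set_printoptions(precision=4,suppress=True)
mv((.4583,.1215,.092),(np.pi,0,np.radians(89.4)))
R=[]
for i in range(3):
    c=cam('top');P=cloud(c)
    row=[]
    for a,b in [(.09,.105),(.075,.09),(.06,.075),(.027,.042),(.008,.021)]:
        m=(P[...,1]>a)&(P[...,1]<b)&(P[...,0]>.449)&(P[...,0]<.468)&(P[...,2]>.072)&(P[...,2]<.1)
        row+=list(np.median(P[m],0)[[0,2]])
    R.append(row)
print(np.mean(R,0).reshape(-1,2))
save(c,'t19.png',(180,240,240,285),12)
E
```

```text
t 35.8 tcp [0.4579 0.1309 0.0923] w 0.0218 F [-0.1 -0.1 -0.6]
turn [ 0.4  0.  -0. ] shift [-0.0094  0.0005  0.0003] norm 0.009 0.4
[[0.4596 0.0817]
 [0.4592 0.0825]
 [0.4591 0.0826]
 [0.4583 0.0899]
 [0.4582 0.0897]]
```

View pics/t19.png

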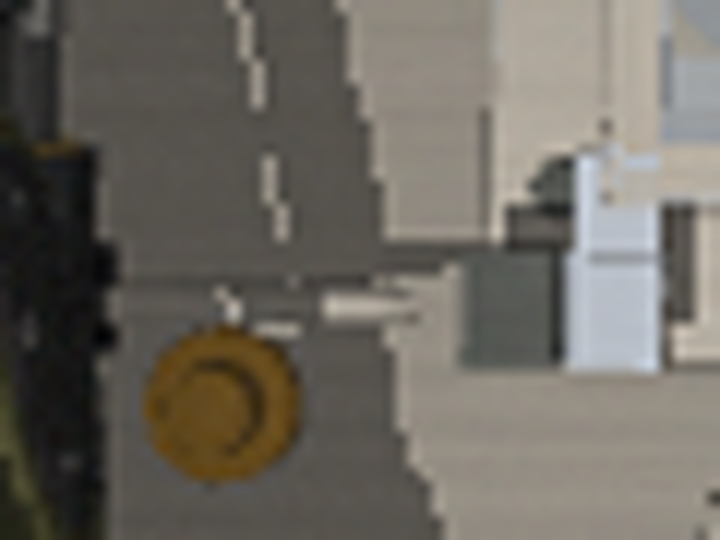

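The shank is now level and in line within 1 mm, so I'll insert it in steps.

Emit:
send_rows(series=[[0,0,0,-0.004,-0.0005,0,-1],[0,0,0,-0.008,-0.0005,0,-1],[0,0,0,-0.012,-0.0005,0,-1],[0,0,0,-0.016,-0.0005,0,-1],[0,0,0,-0.02,-0.0005,0,-1],[0,0,0,-0.024,-0.0005,0,-1],[0,0,0,-0.024,-0.0005,0,-1]])

```text
time_s: 36.65
ee_pos: [0.4572, 0.1064, 0.0923]
eef_rot: [3.135, 0.0, 1.56]
force: [0.5, 0.1, -0.8]
grip_width: 0.0215
```

```bash
python3 - <<'E'
from h import *
mv((.4581,.0615,.092),(np.pi,0,np.radians(89.4)))
c=cam('top');save(c,'t20.png',(180,240,240,285),12)
E
```

```text
t 36.65 tcp [0.4572 0.1064 0.0923] w 0.0215 F [ 0.5  0.1 -0.8]
turn [ 0.4   0.   -0.03] shift [-0.0449  0.0014  0.0003] norm 0.045 0.4
```

View pics/t20.png

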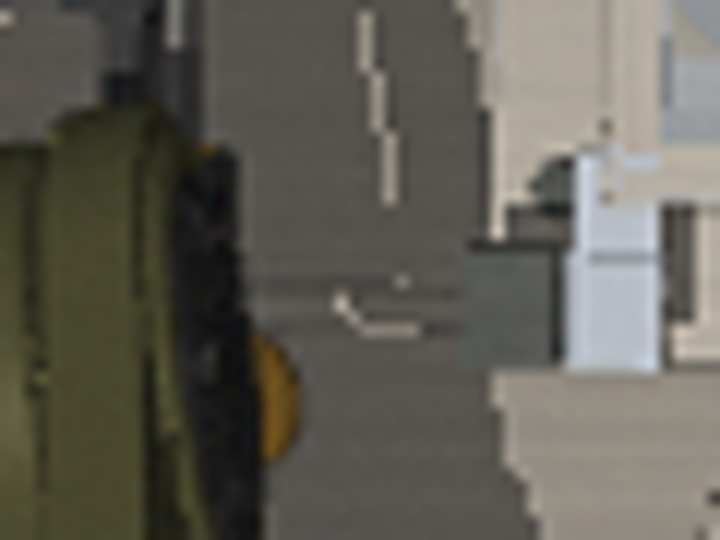

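The tip is inside the fixed knuckle with no contact force. Going on.

Emit:
send_rows(series=[[0,0,0,-0.005,0.001,0,-1],[0,0,0,-0.01,0.001,0,-1],[0,0,0,-0.015,0.001,0,-1],[0,0,0,-0.02,0.001,0,-1],[0,0,0,-0.025,0.001,0,-1],[0,0,0,-0.03,0.001,0,-1],[0,0,0,-0.035,0.001,0,-1],[0,0,0,-0.039,0.001,0,-1]])

```text
time_s: 37.5
ee_pos: [0.4577, 0.0674, 0.0923]
eef_rot: [3.135, 0.0, 1.56]
force: [-0.4, 0.2, -0.9]
grip_width: 0.0218
```

Emit:
send_rows(series=[[0,0,0,-0.002,0,0,-1],[0,0,0,-0.004,0,0,-1],[0,0,0,-0.005,0,0,-1],[0,0,0,-0.006,0,0,-1]])

```text
time_s: 37.9
ee_pos: [0.4577, 0.0618, 0.0923]
eef_rot: [3.135, -0.0, 1.56]
force: [0.7, -0.8, -0.6]
grip_width: 0.0214
```

```bash
python3 - <<'E'
from h import *
mv((.4581,.0615,.092),(np.pi,0,np.radians(89.4)))
c=cam('scene');save(c,'s20.png',(235,120,305,190),9); t=cam('top');save(t,'t21.png',(180,240,240,285),12)
E
```

```text
t 37.9 tcp [0.4577 0.0618 0.0923] w 0.0214 F [ 0.7 -0.8 -0.6]
turn [ 0.4 -0.   0. ] shift [-0.0003  0.0004  0.0003] norm 0.001 0.4
```

View pics/t21.png

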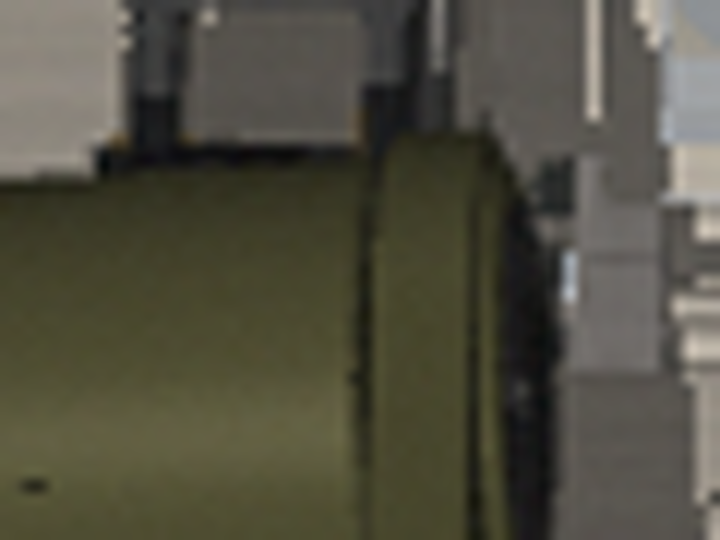

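View pics/s20.png

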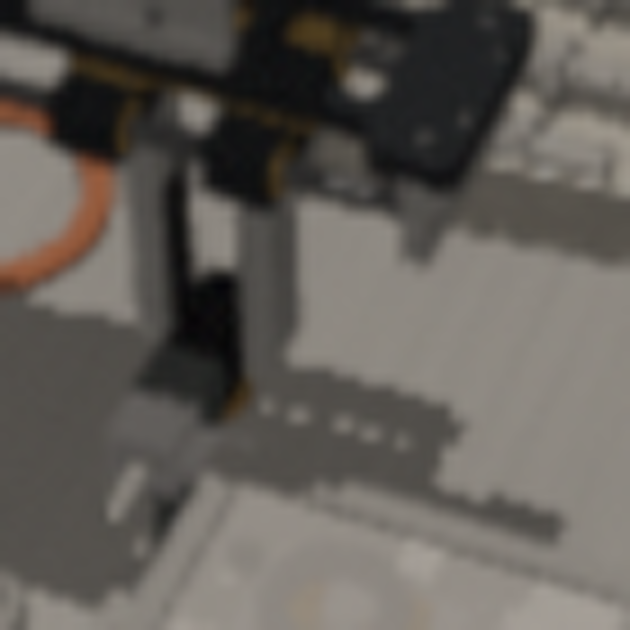

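The tip sticks out past the cover's knuckle at (125,490). I'll push until the face makes contact.

Emit:
send_rows(series=[[0,0,0,-0.001,0,0,-1],[0,0,0,-0.001,0,0,-1],[0,0,0,-0.002,0,0,-1],[0,0,0,-0.002,0,0,-1]])

```text
time_s: 38.4
ee_pos: [0.4577, 0.0615, 0.0923]
eef_rot: [3.134, -0.003, 1.56]
force: [0.2, 16.7, -1.1]
grip_width: 0.0215
```

Contact at 16.7 N with the handle at y 0.0615, as worked out. Release, rise clear and check.

Emit:
send_rows(series=[[0,0,0,0.001,0,0,-1],[0,0,0,0.001,0,0,-0.3],[0,0,0,0.001,0,0,0],[0,0,0,0.001,0,0,0],[0,0,0,0.001,0,0,0],[0,0,0,0.001,0,0,0]])

```text
time_s: 39.0
ee_pos: [0.4577, 0.0608, 0.0923]
eef_rot: [3.135, 0.0, 1.56]
force: [-0.0, 0.3, 0.7]
grip_width: 0.047
```

Emit:
send_rows(series=[[0,0,0,0.001,0,-0.02,0],[0,0,0,0.001,0,-0.06,0],[0,0,0,0.001,0,-0.1,0],[0,0,0,0.03,0,-0.14,0],[0,0,0,0.07,0,-0.18,0],[0,0,0,0.11,0,-0.18,0],[0,0,0,0.15,0,-0.18,0],[0,0,0,0.19,0,-0.18,0]])

```text
time_s: 39.8
ee_pos: [0.4582, 0.2525, 0.2727]
eef_rot: [3.134, -0.0, 1.56]
force: [0.5, 0.1, -0.6]
grip_width: 0.047
```

Emit:
send_rows(series=[[0,0,0,0.03,0,0,0],[0,0,0,0.06,0,0,0],[0,0,0,0.09,0,0,0],[0,0,0,0.12,0,0,0],[0,0,0,0.12,0,0,0],[0,0,0,0.12,0,0,0]])

```text
time_s: 40.4
ee_pos: [0.4595, 0.3709, 0.2718]
eef_rot: [3.135, 0.001, 1.561]
force: [-0.2, -0.1, -0.4]
grip_width: 0.047
```

```bash
python3 - <<'E'
from h import *
np.set_printoptions(precision=4,suppress=True)
mv((.4581,.0615,.092),(np.pi,0,np.radians(89.4)))
c=cam('scene');save(c,'s22.png',s=1.4);save(c,'s22c.png',(235,120,305,190),9); t=cam('top');save(t,'t22.png',s=1.4);save(t,'t22c.png',(180,235,260,285),9)
P=cloud(t)
for n,x0,x1,y0,y1 in [('handle',.45,.467,.048,.078),('fixed',.45,.467,.028,.041),('covkn',.45,.467,.007,.021),('shankout',.453,.463,-.014,0),('coveredge strip',.478,.487,-.2,0),('cover mid',.52,.56,-.19,0),('near hinge',.60,.615,-.19,0)]:
    m=(P[...,0]>x0)&(P[...,0]<x1)&(P[...,1]>y0)&(P[...,1]<y1); q=P[m]; print(n,len(q),np.median(q,0))
E
```

```text
t 40.4 tcp [0.4595 0.3709 0.2718] w 0.047 F [-0.2 -0.1 -0.4]
turn [0.37 0.03 0.04] shift [-0.3093  0.0004  0.18  ] norm 0.358 0.4
handle 101 [0.4592 0.0623 0.0847]
fixed 44 [0.4573 0.0342 0.0902]
covkn 56 [0.4593 0.0137 0.0893]
shankout 34 [ 0.4592 -0.0085  0.0167]
coveredge strip 346 [ 0.4828 -0.1003  0.0874]
cover mid 2453 [ 0.527  -0.087   0.0865]
near hinge 569 [ 0.6078 -0.094   0.0857]
```

View pics/t22.png

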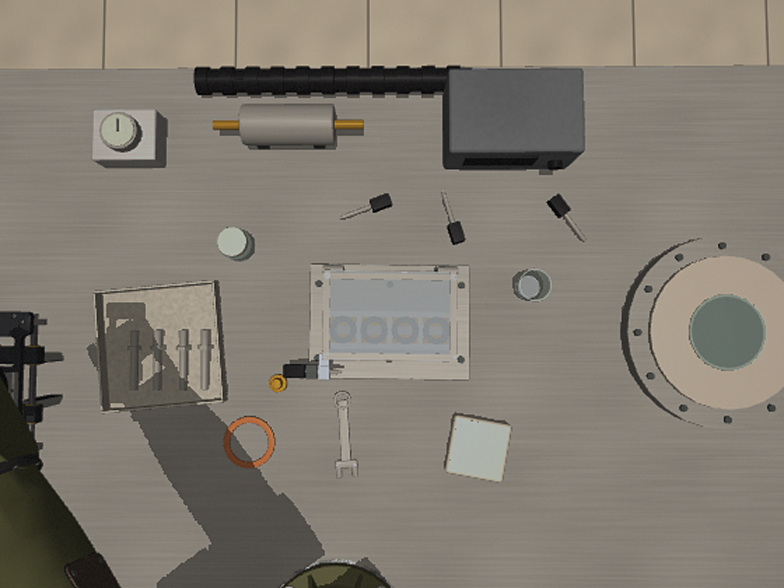

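View pics/t22c.png

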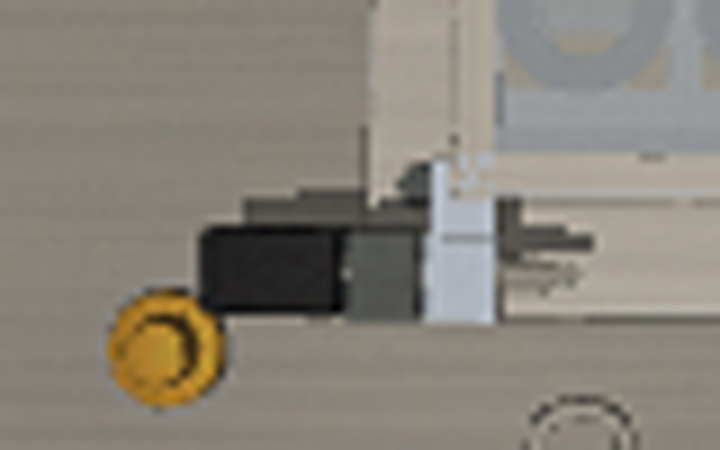

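View pics/s22c.png

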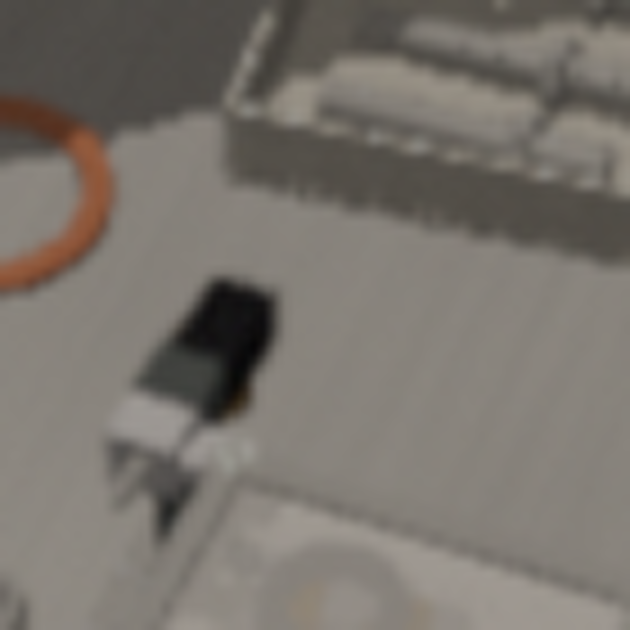

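The pin sags a little in its wide bore, with the handle's top at z 0.085. I'll measure whether any gap is left at the face.

```bash
python3 - <<'E'
from h import *
np.set_printoptions(precision=4,suppress=True)
t=cam('top');P=cloud(t);g=t['pixels'].astype(int)
for v in (263,265,267):
    print(v,[(u,g[v,u].tolist(),P[v,u].round(4)[1:].tolist()) for u in range(200,224)])
s=cam('scene'); save(s,'s23.png',(246,148,270,172),25)
E
```

```text
263 [(200, [138, 132, 122], [0.0985, -0.0006]), (201, [142, 136, 125], [0.0959, 0.0004]), (202, [45, 42, 41], [0.0814, 0.0798]), (203, [30, 28, 29], [0.0785, 0.0841]), (204, [36, 34, 35], [0.0772, 0.0775]), (205, [32, 32, 30], [0.0738, 0.0848]), (206, [33, 30, 32], [0.0719, 0.0822]), (207, [34, 32, 33], [0.0692, 0.0852]), (208, [35, 34, 34], [0.0668, 0.0859]), (209, [36, 34, 34], [0.0645, 0.0861]), (210, [36, 34, 34], [0.0626, 0.0828]), (211, [34, 36, 34], [0.0604, 0.0821]), (212, [35, 35, 35], [0.0575, 0.0869]), (213, [41, 38, 39], [0.0551, 0.0873]), (214, [39, 38, 39], [0.0529, 0.0865]), (215, [39, 38, 38], [0.0507, 0.0865]), (216, [37, 35, 36], [0.0482, 0.0875]), (217, [20, 20, 22], [0.0462, 0.0859]), (218, [68, 70, 66], [0.0437, 0.0871]), (219, [86, 90, 83], [0.041, 0.0908]), (220, [84, 86, 81], [0.0383, 0.0942]), (221, [83, 86, 83], [0.0368, 0.088]), (222, [84, 88, 82], [0.0342, 0.0906]), (223, [84, 87, 84], [0.032, 0.0898])]
265 [(200, [141, 134, 125], [0.0986, -0.0014]), (201, [141, 134, 123], [0.0959, 0.0]), (202, [49, 45, 45], [0.081, 0.0828]), (203, [31, 32, 31], [0.0785, 0
[... 1025 characters left out ...]
, (206, [34, 32, 31], [0.0714, 0.0849]), (207, [36, 35, 34], [0.0695, 0.0825]), (208, [34, 33, 34], [0.0672, 0.0825]), (209, [36, 35, 34], [0.0651, 0.0808]), (210, [37, 37, 35], [0.0622, 0.0852]), (211, [37, 37, 37], [0.0595, 0.0888]), (212, [38, 35, 37], [0.0579, 0.0835]), (213, [37, 34, 36], [0.0556, 0.0836]), (214, [38, 34, 36], [0.0534, 0.0823]), (215, [36, 37, 34], [0.0503, 0.089]), (216, [38, 37, 37], [0.0487, 0.0833]), (217, [17, 18, 19], [0.0464, 0.0833]), (218, [49, 52, 49], [0.0436, 0.0877]), (219, [82, 86, 82], [0.0411, 0.0898]), (220, [81, 85, 79], [0.0391, 0.0875]), (221, [81, 83, 80], [0.0365, 0.09]), (222, [82, 84, 79], [0.0343, 0.0891]), (223, [81, 83, 78], [0.0322, 0.0876])]
```

View pics/s23.png

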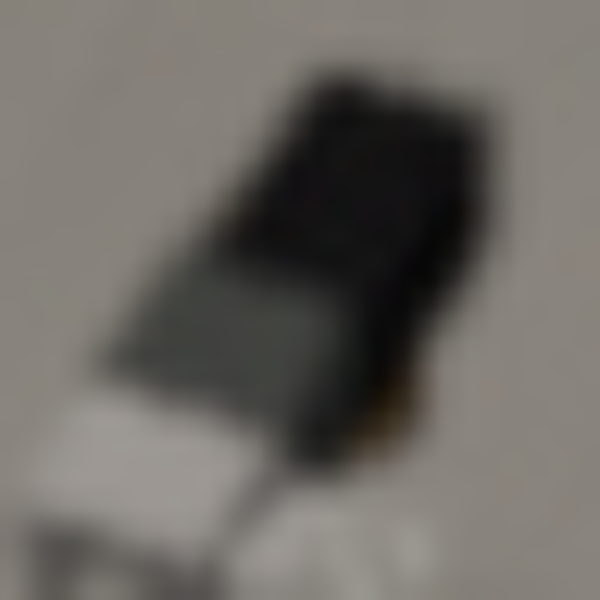

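The top of the handle stands about 2 mm off the knuckle. That is what the sag in the 12 mm bore gives with the lower edge touching; the handle's middle sits within about 1.4 mm of home. The shank shows beyond the cover's knuckle at (545,275). The bystanders are at their starting pixels: plug (278,383), beaker (531,285), jar (233,242). The arm is clear of everything, so I'm handing in.

```bash
python3 - <<'E'
from h import *
print(ctrl.hand_in())
E
```

```text
the job is handed in; nothing more can be done
None
```

The job is handed in: all four tubes are in the white tray, the cover is shut, and the pin is through both knuckles. It took about 41 s of the 210 s allowed.

- **Tubes:** All four fittings held a tube. Each came out with the fingertips pressing its ring down to its stop while the jaws held the tube. On the last one the ring looked about 1 mm short of its stop, so I opened, pressed deeper and regripped before pulling. The last top view shows four tubes lying in the tray and four empty rings.
- **Cover:** I pushed it shut from behind and pressed it down until it held at 31 N. Depth readings put its upper face level at about 86 mm, with its knuckle in line with the fixed one.
- **Pin:** I took the look-alike nearest the base. It had been knocked aside during the run, so I measured it again before grasping. It went through both knuckles without resistance and met the fixed knuckle at 17 N.
- **Other things:** The plug, beaker and jar are where they started, and the arm was touching nothing at hand-in.

**One check is not perfect:** once released, the pin sagged a few degrees in its loose bore. The top edge of its handle stands about 2 mm off the knuckle, and its middle is about 1.4 mm from fully home. That matches the bore's clearance with the lower edge still touching, so I did not push it again.

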